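Star-tighten the filter cover

ROBOT

A 7-joint arm with a two-finger parallel gripper is mounted at the origin on the work surface. World frame = base frame: x ahead of the robot, y to its left, z up, the work surface at z = 0. Lengths are in m, angles in rad, forces in N, time in s.
With the tool pointing down it reaches from about 0.425 to 0.875 m from the base axis. Payload 4.7 kg.
Tool frame: the origin (TCP) lies on the centre line of the jaws, within the pads' length; the fingertips stand 14 mm ahead of it and the grasp point (between the pads) lies 5 mm behind it; z points along the fingers, y is the direction in which the jaws open and shut (so a half turn about z gives the same grasp; the last joint's range is limited). The gripper opens to 87 mm and grips with 3 to 60 N. Pads are 19 mm wide; open, the fingers measure 117 mm over their backs; the gripper's body (75 mm by 190 mm) begins 51 mm behind the grasp point.
Start: joints at [1.18, 0.321, -0.07, 1.45, 0.023, 1.371, -0.057], TCP at [0.256, -0.597, 0.237] pointing down, gripper open.
Joint ranges: [-2.86, 2.86], [-0.3, 2.09], [-1.38, 1.24], [0.06, 2.45], [-1.56, 4.7], [0.09, 2.05], [-2.69, 2.69]. Speed limits (rad/s): [2.57, 2.57, 3.14, 3.14, 3.14, 3.14, 3.14].

INTERFACE

Orientations are given as a rotation vector (axis times angle).
In Python, from bench import ctrl, optics, models gives the robot as it stands. The module is installed in compiled form; this text tells all that it offers.
- The arm moves only by the tool arm_command, never from a script. Its argument "motion" is a list of rows, each a list of 3 entries, a list of its own where there are three numbers: the shift along the tool's x, y, z in mm, then the turn, a rotation vector about the tool's x, y, z in degrees, then the closure, from 0 (fully open) to 1 (shut). In form: [[[x, y, z], [ax, ay, az], claw], ...]. A call has 1 to 8 rows; each row shifts and turns the commanded pose from where the row before left it, along the tool's axes as they then stand; what a row does not reach is not made up. A row lasts 1/12 s, in which the tool goes at most 41.7 mm and 7.16 degrees, less where a joint would pass 70% of its speed; a pose out of reach is approached as far as the arm can. A call with a gripper value outside its range is refused whole. The fingers move at their own pace and stop on an object; "force" is the grip in N (left out, the last holds). Time passes only in rows, so rows that do not move let the fingers close. It gives the time, the measured TCP pose, the force and the opening at its end, in the units of the state.
- ctrl.get_state(): the state, without advancing time (a new reading comes with each control period).
- optics.get_image(name): name is "scene" or "top"; returns (picture, depth): 384x512x3 uint8, blue, green, red; 384x512 float32, m along the optical axis (not along the pixel's ray), 0 where there is no reading.
- optics.camera_model(name): a dict with "fovy" (degrees; the focal length in pixels is half the picture's height over the tangent of half this angle, whatever the lens; pixels are square), "cx", "cy" (the principal point, pixels), "rvec" (rotation vector, rad) and "tvec" (3), from world to camera coordinates, as OpenCV has them. Camera axes: x right, y down, z forward; pixel columns grow to the right and rows downward; lengths in m; the calibration is good to about 2 mm. A picture is of the moment at which its call begins. camera_model takes no time and is no camera call.
- ctrl.close_job(): hands the job in, once; it reports no verdict.
Trained networks look in the newest picture that a camera, given by its name, has taken for a name from the list of things; names that differ only in an ending like _2 or _b are one class to them, and where a whole thing is asked for, a point or a joint stands for the part that bears it (a point fixed in the world has none). Each returns a list of dicts, best first, with "conf" (0 to 1); they miss things now and then, are a little off and sometimes report something else, mostly with a low value. They report only what shows in the picture. A call takes as long as a camera call. They do not tell look-alikes from the thing itself.
- models.search_frame(camera, target): "location" ([x, y, z] in m, in the coordinates of the camera as it stood for that picture, good to about 4 mm: the middle of the surface that is visible of it).
- models.silhouettes(camera, target): "pixels" (384x512 bool, what is visible of it).
The state is a dict: "time": time; "joint_positions": joint angles; "qd": joint speeds; "joint_torque": joint torques, N m; "position": TCP position; "tool_rot": TCP orientation; "ft_force": force on the tool from outside, world axes, zero at the start; "torque": the same for the moment, N m; "grip_width": opening from 0.0 (shut) to 1.0 (fully open).
Only numpy, scipy, OpenCV 4.12 (cv2) and the standard library are available. Lean on these libraries where they do the work, as an engineer would, in place of code of your own. Each camera call takes 0.05 s, during which the arm holds its last target.

TASK

The cover of the coffee machine's water-filter housing lies on its gasket and must be pulled down evenly. Tighten its four wing knobs (clockwise) in star order and in two passes, each pass starting with the knob beside the brass spout, then the one diagonally opposite, then the other two: on the first pass turn each knob only until you feel its foot bite lightly on the cover, on the second turn each about an eighth of a turn further, so that all are firm but none is overtightened. Let go of the knobs and leave the other things on the table alone.

Things in the scene. Friction and masses are not known exactly. Their poses are not given: they have to be found in the camera images.
- housing: cast aluminium filter housing, fixed to the table, 149 x 149 x 62 mm; origin at the centre of its underside, z up. The four knobs stand at (+-45, +-45) mm in its x and y. The brass spout leaves the side corner at (+x, +y), along the diagonal, ending 128 mm from the centre, at 28 mm height. It may lie at any yaw.
- cover_mid (a point): centre of the top face of the loose steel cover plate, 130 x 130 x 8 mm, lying inside the housing's lip on a springy gasket, its top about 64 mm above the table. z up.
- knob_a_grip (a point): middle of the first wing knob's upright wing: 46 mm long, 12 thick, 30 tall (15 above and below this point), over a round hub (28 mm across, top 15 mm below this point) and a steel foot disc (38 mm across). z up, x along the wing, y across it. It stands beside the spout, at (+45, +45) mm in the housing's frame.
- knob_b_grip (a point): middle of the second wing knob's upright wing: 46 mm long, 12 thick, 30 tall (15 above and below this point), over a round hub (28 mm across, top 15 mm below this point) and a steel foot disc (38 mm across). z up, x along the wing, y across it. At (-45, +45) mm in the housing's frame.
- knob_c_grip (a point): middle of the third wing knob's upright wing: 46 mm long, 12 thick, 30 tall (15 above and below this point), over a round hub (28 mm across, top 15 mm below this point) and a steel foot disc (38 mm across). z up, x along the wing, y across it. At (-45, -45) mm in the housing's frame, diagonally opposite the spout.
- knob_d_grip (a point): middle of the fourth wing knob's upright wing: 46 mm long, 12 thick, 30 tall (15 above and below this point), over a round hub (28 mm across, top 15 mm below this point) and a steel foot disc (38 mm across). z up, x along the wing, y across it. At (+45, -45) mm in the housing's frame.
- cover: the same steel cover plate; origin at the centre of its underside
- knob_a: the wing knob of point knob_a_grip; origin 25.5 mm below that point, same axes. It tightens clockwise from above, like all four, and goes down 2.4 mm per radian (15 mm a turn). Its foot's gap above the cover at the start is about 0.2 to 2.3 mm (0.1 to 0.95 rad of turn), differs from knob to knob, and cannot be judged from the knob's height: the feet are worn unequally.
- knob_b: the wing knob of point knob_b_grip; origin 25.5 mm below that point, same axes. Until its foot touches, a knob turns against a steady drag of about 0.08 N m. Once it bites, the clamping force rises by about 25 N per radian at first and 40 later, and the turning moment with it by about 0.013 N m for each newton while turning (it sinks to half of that within 0.2 s of stopping).
- knob_c: the wing knob of point knob_c_grip; origin 25.5 mm below that point, same axes. Lightly biting means about 4 to 12 N at the foot, firm about 20 to 50 N; above 60 N the gasket is ruined.
- knob_d: the wing knob of point knob_d_grip; origin 25.5 mm below that point, same axes. Tightening one knob eases its two neighbours a little. A knob stays where it is left.
- tin: steel coffee tin, 90 mm across, 130 mm tall, standing to the left of the work; leave alone; origin at the centre of its underside
- mug: white mug, 82 mm across, 92 mm tall, standing to the left of the work; leave alone; origin at the centre of its underside
- meter: blue meter lying on the table, 100 x 65 x 32 mm, to the right of the work; leave alone; origin at the centre of its underside
- driver: screwdriver lying on the table, 160 mm long, to the right of the work; leave alone
Mind the look-alikes: they are no part of the job. Of the things shaped like the cover, the steel one is meant.

How it is judged:
On the way, in this order (a step that is already met when the one before it is completed fails the run):
1. first pass: the knob beside the spout bites on the cover with more than 2 N (and not yet 16 N) (contact force between knob_a and cover above 2 N), for 0.2 s.
2. first pass: then the knob diagonally opposite bites on the cover with more than 2 N (and not yet 16 N) (contact force between knob_c and cover above 2 N), for 0.2 s.
3. first pass: then one of the other two bites on the cover with more than 2 N (and not yet 16 N) (contact force between any of knob_b, knob_d and cover above 2 N), for 0.2 s.
4. first pass: then both of the other two bites on the cover with more than 2 N (and not yet 16 N) (contact force between each of knob_b, knob_d and cover above 2 N), for 0.2 s.
5. second pass: the knob beside the spout clamps the cover with more than 16 N (contact force between knob_a and cover above 16 N), for 0.2 s.
6. second pass: then the knob diagonally opposite clamps the cover with more than 16 N (contact force between knob_c and cover above 16 N), for 0.2 s.
7. second pass: then one of the other two clamps the cover with more than 16 N (contact force between any of knob_b, knob_d and cover above 16 N), for 0.2 s.
8. second pass: then both of the other two clamps the cover with more than 16 N (contact force between each of knob_b, knob_d and cover above 16 N), for 0.2 s.
At the end, for the whole second after the job is handed in: All four knobs clamp the cover with 12 to 60 N each, the cover lies flat in the housing (tilt under 0.02 rad, within 5 mm of the middle) and the knobs are released (contact force between knob_a and cover between 12 and 60 N and contact force between knob_b and cover between 12 and 60 N and contact force between knob_c and cover between 12 and 60 N and contact force between knob_d and cover between 12 and 60 N and angle between cover_mid's own z axis and vertical below 0.02 rad and horizontal distance between cover and housing below 0.005 m); the robot touches nothing.
It fails at once if a knob is overtightened (more than 60 N on the cover) (contact force between any of knob_a, knob_b, knob_c, knob_d and cover above 60 N).
It fails at once if the gripper presses on the cover plate with more than 15 N (contact force between the fingers and cover above 15 N).
It fails at once if a bystander object is pushed more than 20 mm (distance of any of tin, mug, meter, driver from where it was at the start of the episode above 0.02 m).
It also fails if it takes over 72 s, if anything falls off the work surface, if the arm or the gripper's body presses on something with over 40 N, if the wrist force passes 120 N, or if a joint passes its speed limit or range.

## Working session

There is one attempt and no reset: what is moved stays moved. The work goes in short steps, Python scripts to look and compute and a tool call to move; the robot and the scene stay as the last step left them, time stands still between calls to the robot, and variables do not carry over. Pictures are saved under pics/ and viewed, and the job is handed in when it is done.

Besides the shell and the picture viewer there is one more tool, called by a JSON object that holds its "fn" and its "kwargs". arm_command: Moves the arm, as the interface text tells. Its arguments: {"type":"object","properties":{"motion":{"type":"array","items":{"type":"array"}},"force":{"type":"number"}},"required":["motion"]}

```bash
mkdir -p pics; cat > h.py <<'E'
import numpy as np, cv2
from bench import ctrl, optics, models
def cam(n):
    m=optics.camera_model(n); f=192/np.tan(np.radians(m['fovy'])/2)
    R=cv2.Rodrigues(np.array(m['rvec'],float))[0]; t=np.array(m['tvec'],float).ravel()
    return f,m['cx'],m['cy'],R,t
def toworld(n,p):
    f,cx,cy,R,t=cam(n); return R.T@(np.array(p)-t)
def px2w(n,u,v,d):
    f,cx,cy,R,t=cam(n); u,v,d=map(np.asarray,(u,v,d))
    p=np.stack([(u-cx)/f*d,(v-cy)/f*d,d],-1); return (p-t)@R
def w2px(n,P):
    f,cx,cy,R,t=cam(n); p=np.atleast_2d(P)@R.T+t
    return np.stack([p[:,0]/p[:,2]*f+cx,p[:,1]/p[:,2]*f+cy],-1)
E
python3 - <<'E'
from h import *
for n in('scene','top'):
    im,d=optics.get_image(n); cv2.imwrite(f'pics/{n}0.png',im); np.savez(f'{n}0.npz',im=im,d=d)
    print(n,optics.camera_model(n))
    for t in('housing','cover','knob_a'):
        for r in models.search_frame(n,t): print(n,t,round(r['conf'],2),toworld(n,r['location']).round(4))
s=ctrl.get_state()
for k,v in s.items(): print(k,np.round(v,4))
E
```

```text
scene {'fovy': 53.3725332286832, 'cx': 253.6763397455187, 'cy': 191.2414467878005, 'rvec': array([ 1.60159054,  1.93617852, -0.80006251]), 'tvec': array([ 0.07637309, -0.2705972 ,  1.45098067])}
scene housing 0.94 [0.626  0.0771 0.0594]
scene cover 0.84 [ 0.3444 -0.0335  0.0048]
scene cover 0.76 [ 0.5482 -0.1669  0.0084]
scene cover 0.63 [0.5894 0.0755 0.0607]
scene knob_a 0.83 [0.6518 0.0567 0.0887]
scene knob_a 0.65 [0.5781 0.0152 0.0891]
scene knob_a 0.53 [0.5352 0.0907 0.086 ]
scene knob_a 0.53 [0.616  0.1298 0.0906]
top {'fovy': 55.391027912873575, 'cx': 254.6730751952394, 'cy': 195.4017826621045, 'rvec': array([ 2.20737153, -2.18426127,  0.04662805]), 'tvec': array([0.01436972, 0.48885588, 1.02585845])}
top housing 0.96 [0.572 0.082 0.066]
top cover 0.95 [ 0.5372 -0.1673  0.0057]
top cover 0.68 [0.5898 0.0741 0.063 ]
top cover 0.64 [ 0.3427 -0.0277  0.0099]
top cover 0.64 [0.6035 0.132  0.095 ]
top cover 0.44 [0.5727 0.0843 0.0653]
top cover 0.35 [0.5607 0.0156 0.0922]
top knob_a 0.64 [0.6048 0.1312 0.0975]
top knob_a 0.51 [0.5574 0.0146 0.0908]
top knob_a 0.51 [0.6463 0.0483 0.0952]
top knob_a 0.5 [0.5275 0.0946 0.0932]
time 0.4
joint_positions [ 1.1801  0.3211 -0.0701  1.4507  0.0226  1.3708 -0.0569]
qd [-0.0002 -0.0025 -0.0006 -0.0004  0.0006 -0.0016 -0.0002]
joint_torque [ 2.00000e-04 -4.90455e+01 -4.02400e-01 -3.12293e+01 -6.36000e-02
  3.63000e-02  1.00000e-04]
position [ 0.2559 -0.5974  0.2364]
tool_rot [-3.0773e+00 -6.3150e-01  2.0000e-04]
ft_force [ 0.1251 -0.7052 -0.8007]
torque [ 0.0236  0.0327 -0.0289]
grip_width 0.9989
```

View pics/scene0.png

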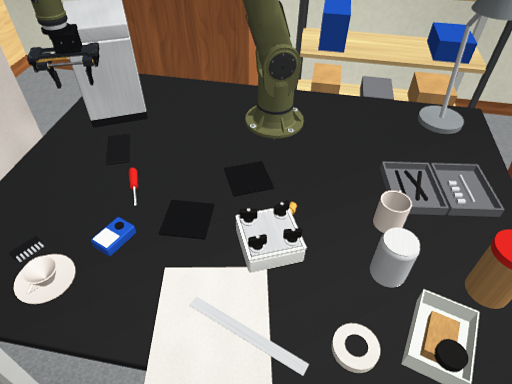

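View pics/top0.png

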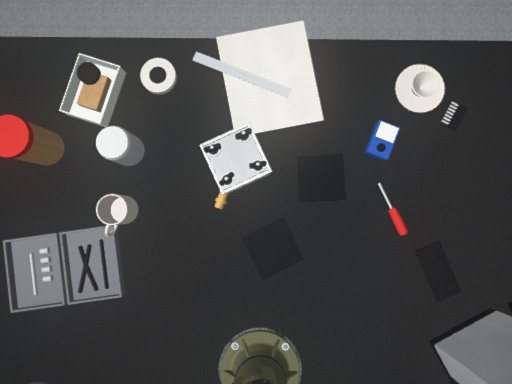

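```bash
python3 - <<'E'
from h import *
z=np.load('top0.npz'); im=z['im']
c=w2px('top',[[0.587,0.072,0.065]])[0]; print(c)
x,y=c.astype(int); r=75
cv2.imwrite('pics/crop0.png',cv2.resize(im[y-r:y+r,x-r:x+r],(600,600),interpolation=cv2.INTER_CUBIC)); print(x-r,y-r)
E
```

```text
[235.56344655 157.93727727]
160 82
```

View pics/crop0.png

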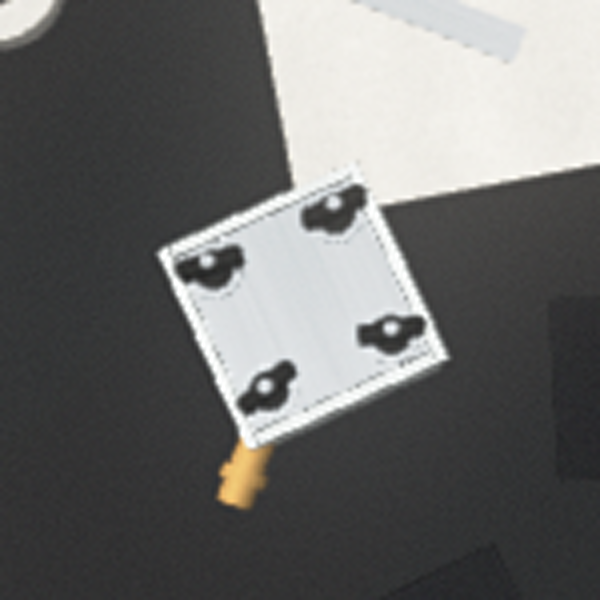

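The four candidates for the spout knob are at top-camera pixels (227,179), (243,134), (258,165) and (212,148). The brass spout leaves at (221,200), so knob a is the one at (227,179) and c is (243,134). The dark plates at (322,178) and (272,248) are look-alikes of the cover; the steel one is inside the housing. Next I'll fit the geometry.

```bash
python3 - <<'E'
from h import *
for n in('top','scene'):
    z=np.load(n+'0.npz'); im=z['im'];d=z['d']
    vv,uu=np.mgrid[0:384,0:512]
    P=px2w(n,uu,vv,d); g=im.max(2)
    near=(np.hypot(P[...,0]-.587,P[...,1]-.072)<.13)&(d>0)
    hi=near&(P[...,2]>.082)&(P[...,2]<.14)
    nn,lab,st,ce=cv2.connectedComponentsWithStats(hi.astype(np.uint8),connectivity=4)
    for i in range(1,nn):
        if st[i,4]<15: continue
        q=P[lab==i]; 
        top=q
        c=top[:,:2].mean(0); w,V=np.linalg.eigh(np.cov(top[:,:2].T)); a=V[:,1]
        mm=(top[:,:2].min(0)+top[:,:2].max(0))/2
        print(n,len(q),c.round(4),mm.round(4),'z',np.percentile(q[:,2],[5,50,90]).round(4),'yaw',np.degrees(np.arctan2(a[1],a[0])).round(1)%180,np.sqrt(w).round(4))
    # housing: bright gray region z .055-.07
    b=near&(P[...,2]>.05)&(P[...,2]<.11)
    q=P[b]; 
    r=cv2.minAreaRect((q[:,:2]*1000).astype(np.float32)); print('rect',r)
    b=near&(P[...,2]>.056)&(P[...,2]<.07)&(g>120); print('z cover',np.median(P[b][:,2]))
    for r in models.silhouettes(n,'knob_a'):
        m=r['pixels']; 
        if m.sum()<400: print(r['conf'],m.sum(),np.argwhere(m).mean(0)[::-1])
E
```

```text
top 104 [0.646  0.0516] [0.6474 0.0514] z [0.0871 0.1049 0.1083] yaw 115.4 [0.0036 0.0133]
top 105 [0.6076 0.1325] [0.6088 0.1331] z [0.0877 0.1054 0.1082] yaw 107.3 [0.0037 0.0131]
top 93 [0.5653 0.0132] [0.5658 0.0127] z [0.0886 0.105  0.1084] yaw 100.9 [0.0037 0.0129]
top 94 [0.527  0.0941] [0.5276 0.0938] z [0.0895 0.1051 0.1078] yaw 131.0 [0.0037 0.0129]
rect ((588.42822265625, 73.64132690429688), (150.5141143798828, 148.92385864257812), 25.243741989135742)
z cover 0.0642069406011855
0.63 199 [212.         149.22110553]
0.61 184 [226.4673913  179.55978261]
0.59 142 [257.03521127 165.58450704]
scene 130 [0.5333 0.0936] [0.531  0.0934] z [0.0841 0.0992 0.1052] yaw 129.9 [0.0032 0.0132]
scene 157 [0.5709 0.0122] [0.5677 0.0117] z [0.084  0.0982 0.1048] yaw 100.0 [0.0034 0.013 ]
scene 161 [0.6138 0.1317] [0.6118 0.1319] z [0.0843 0.0997 0.1053] yaw 106.5 [0.0031 0.0133]
scene 173 [0.6521 0.0512] [0.6509 0.0511] z [0.0837 0.0991 0.1048] yaw 114.3 [0.0032 0.0133]
rect ((588.5933837890625, 71.62100982666016), (154.05191040039062, 149.0305938720703), 25.53696632385254)
z cover 0.06224162583626897
0.76 263 [247.90874525 216.3460076 ]
0.75 207 [280.7294686  210.12077295]
0.68 227 [291.83700441 236.15859031]
```

```bash
cat >> h.py <<'E'
K={'a':(.5276,.0944,130.5),'b':(.566,.0131,100.5),'c':(.6474,.0516,114.8),'d':(.609,.1329,107)}
def pose():
    s=ctrl.get_state(); R=cv2.Rodrigues(np.array(s['tool_rot'],float))[0]
    yaw=np.degrees(np.arctan2(R[1,0],R[0,0])); return s,R,yaw
def rep(tgt=None,yaw_t=None):
    s,R,yaw=pose()
    print('t',round(s['time'],2),'p',(np.array(s['position'])*1000).round(1),'yaw',yaw.round(2),'tilt',(R[:2,2]*1e3).round(1),'F',np.round(s['ft_force'],2),'M',np.round(s['torque'],3),'w',round(s['grip_width'],3),'q7',round(s['joint_positions'][6],2))
    if tgt is not None:
        print('tool shift mm',(R.T@(np.array(tgt)-s['position'])*1000).round(1))
    if yaw_t is not None: print('turn z deg',round((-(yaw_t-yaw)+90)%180-90,2))
E
python3 - <<'E'
from h import *
rep([.5276,.0944,.237],130.5)
E
```

```text
t 0.5 p [ 256.  -597.4  236.5] yaw 23.2 tilt [-0.1  0. ] F [0.81 0.69 0.11] M [-0.033  0.009  0.002] w 1.002 q7 -0.06
tool shift mm [ 5.222e+02 -5.289e+02 -5.000e-01]
turn z deg 72.7
```

{"fn": "arm_command", "kwargs": {"motion": [[[26, -26.5, 0], [0, 0, 0], 0.55], [[26, -26.5, 0], [0, 0, 0], 0.55], [[26, -26.5, 0], [0, 0, 0], 0.55], [[26, -26.5, 0], [0, 0, 0], 0.55], [[26, -26.5, 0], [0, 0, 0], 0.55], [[26, -26.5, 0], [0, 0, 0], 0.55], [[26, -26.5, 0], [0, 0, 0], 0.55], [[26, -26.5, 0], [0, 0, 0], 0.55]], "force": 50}}

```text
time: 1.17
position: [0.3641, -0.319, 0.2368]
tool_rot: [3.077, 0.631, 0.0]
ft_force: [0.8, 0.0, 0.1]
grip_width: 0.5
```

{"fn": "arm_command", "kwargs": {"motion": [[[26, -26.5, 0], [0, 0, 0], 0.55], [[26, -26.5, 0], [0, 0, 0], 0.55], [[26, -26.5, 0], [0, 0, 0], 0.55], [[26, -26.5, 0], [0, 0, 0], 0.55], [[26, -26.5, 0], [0, 0, 0], 0.55], [[26, -26.5, 0], [0, 0, 0], 0.55], [[26, -26.5, 0], [0, 0, 0], 0.55], [[26, -26.5, 0], [0, 0, 0], 0.55]]}}

```text
time: 1.83
position: [0.4717, -0.0422, 0.237]
tool_rot: [3.076, 0.631, 0.001]
ft_force: [0.5, -0.7, -0.9]
grip_width: 0.45
```

```bash
python3 -c "
from h import *
rep([.5276,.0944,.237],130.5)"
```

```text
t 1.83 p [471.7 -42.2 237. ] yaw 23.18 tilt [ 1.1 -1. ] F [ 0.52 -0.75 -0.86] M [ 0.003 -0.05  -0.042] w 0.45 q7 -1.11
tool shift mm [ 1.051e+02 -1.036e+02 -1.000e-01]
turn z deg 72.68
```

{"fn": "arm_command", "kwargs": {"motion": [[[26, -26, 0], [0, 0, 0], 0.55], [[26, -26, 0], [0, 0, 0], 0.55], [[26, -26, 0], [0, 0, 0], 0.55], [[26, -26, 0], [0, 0, 0], 0.55], [[0, 0, 6], [0, 0, -7.1], 0.55], [[0, 0, 6], [0, 0, -7.1], 0.55], [[0, 0, 6], [0, 0, -7.1], 0.55], [[0, 0, 6], [0, 0, -7.1], 0.55]]}}

```text
time: 2.5
position: [0.526, 0.093, 0.2123]
tool_rot: [2.824, 1.377, 0.0]
ft_force: [0.1, 0.1, 0.2]
grip_width: 0.454
```

{"fn": "arm_command", "kwargs": {"motion": [[[0, 0, 8], [0, 0, -7.1], 0.55], [[0, 0, 8], [0, 0, -7.1], 0.55], [[0, 0, 8], [0, 0, -7.1], 0.55], [[0, 0, 8], [0, 0, -7.1], 0.55], [[0, 0, 8], [0, 0, -7.1], 0.55], [[0, 0, 8], [0, 0, -7.1], 0.55], [[0, 0, 8], [0, 0, -7.1], 0.55], [[0, 0, 8], [0, 0, -7.1], 0.55]]}}

```text
time: 3.17
position: [0.5261, 0.0925, 0.1483]
tool_rot: [1.83, 2.553, -0.0]
ft_force: [-0.2, 0.2, -0.2]
grip_width: 0.453
```

{"fn": "arm_command", "kwargs": {"motion": [[[0, 0, 0], [0, 0, -7.1], 0.55], [[0, 0, 0], [0, 0, -7.1], 0.55], [[0, 0, 0], [0, 0, -7.1], 0.55], [[0, 0, 0], [0, 0, -0.8], 0.55]]}}

```text
time: 3.5
position: [0.526, 0.0925, 0.1485]
tool_rot: [1.311, 2.855, -0.0]
ft_force: [-0.5, 0.5, -0.8]
grip_width: 0.45
```

```bash
python3 -c "
from h import *
rep([.5276,.0944,.095],130.5)
s=ctrl.get_state();print(s['joint_torque'])
im,d=optics.get_image('scene'); cv2.imwrite('pics/s1.png',cv2.resize(im[150:300,180:380],(800,600)))
rep();print(ctrl.get_state()['joint_torque'])
"
```

```text
t 3.5 p [526.   92.5 148.5] yaw 130.69 tilt [ 0.  -0.1] F [-0.48  0.54 -0.82] M [ 0.05  -0.136 -0.008] w 0.45 q7 0.31
tool shift mm [ 0.4  2.4 53.5]
turn z deg 0.19
[ 1.99805206e-02 -3.00851369e+01 -6.37078106e+00 -2.86659443e+01
  1.05130370e-02  7.60177150e-02  9.11471173e-01]
t 3.55 p [526.1  92.5 148.6] yaw 130.44 tilt [0.1 0.1] F [0.   0.56 0.14] M [ 0.012 -0.159 -0.018] w 0.445 q7 0.3
[ 1.14504397e-01 -3.00945711e+01 -6.39797196e+00 -2.86678058e+01
 -1.50168536e-02  7.09194923e-02  4.54460196e-01]
```

View pics/s1.png

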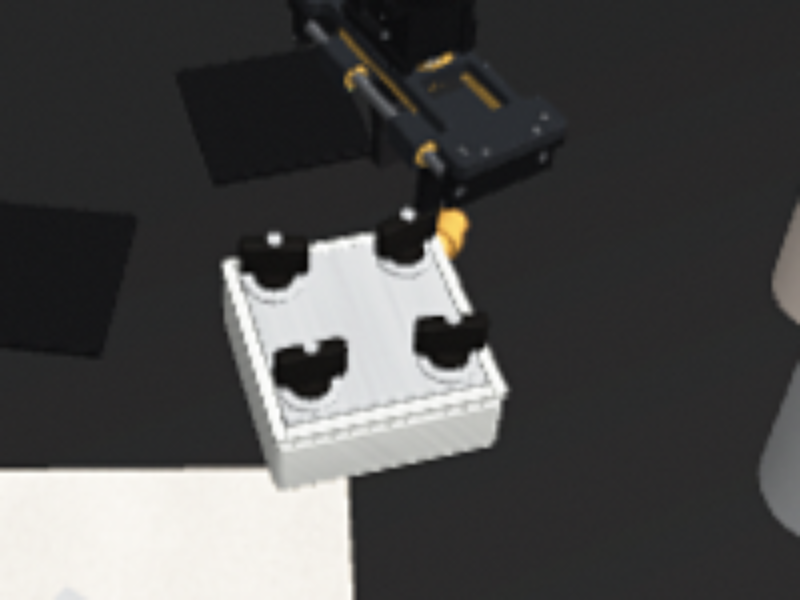

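{"fn": "arm_command", "kwargs": {"motion": [[[0.4, 2.4, 9], [0, 0, 0], 0.55], [[0, 0, 9], [0, 0, 0], 0.55], [[0, 0, 9], [0, 0, 0], 0.55], [[0, 0, 9], [0, 0, 0], 0.55], [[0, 0, 9], [0, 0, 0], 0.55], [[0, 0, 8.5], [0, 0, 0], 0.55], [[0, 0, 0], [0, 0, 0], 0.55]]}}

```text
time: 4.13
position: [0.5261, 0.0942, 0.0927]
tool_rot: [-1.314, -2.85, 0.002]
ft_force: [-1.0, -1.4, 0.1]
grip_width: 0.453
```

```bash
python3 -c "
from h import *
rep([.5276,.0944,.095],130.5)"
```

```text
t 4.13 p [526.1  94.2  92.7] yaw 130.49 tilt [-3.6 -0.1] F [-0.98 -1.44  0.08] M [ 0.002 -0.109 -0.006] w 0.453 q7 0.25
tool shift mm [-0.8  1.3 -2.3]
turn z deg -0.01
```

{"fn": "arm_command", "kwargs": {"motion": [[[0, 0.5, -1], [0, 0, 0], 1], [[0, 0, 0], [0, 0, 0], 1], [[0, 0, 0], [0, 0, 0], 1], [[0, 0, 0], [0, 0, 0], 1], [[0, 0, 0], [0, 0, 0], 1]], "force": 55}}

```text
time: 4.55
position: [0.5279, 0.0945, 0.0964]
tool_rot: [1.315, 2.853, -0.001]
ft_force: [-6.2, -4.2, 3.1]
grip_width: 0.155
```

```bash
python3 -c "
from h import *
rep([.5276,.0944,.095],130.5)"
```

```text
t 4.55 p [527.9  94.5  96.4] yaw 130.49 tilt [-0.  -0.8] F [-6.16 -4.21  3.14] M [-1.125  1.341  0.011] w 0.155 q7 0.25
tool shift mm [ 0.1 -0.3  1.4]
turn z deg -0.01
```

{"fn": "arm_command", "kwargs": {"motion": [[[0, 0, 0], [0, 0, 0], 1], [[0, 0, 0.1], [0, 0, 3], 1], [[0, 0, 0.1], [0, 0, 3], 1]]}}

```text
time: 4.8
position: [0.5273, 0.094, 0.0961]
tool_rot: [-1.466, -2.778, 0.004]
ft_force: [-4.5, -2.0, 4.4]
grip_width: 0.133
```

```bash
cat > r.py <<'E'
from h import *
import json,sys
s,R,yaw=pose()
print('t %.2f yaw %.2f z %.4f Mz %.3f tau7 %.3f F %s w %.3f'%(s['time'],yaw,s['position'][2],s['torque'][2],s['joint_torque'][6],np.round(s['ft_force'],1),s['grip_width']))
E
python3 r.py
```

```text
t 4.80 yaw 124.34 z 0.0961 Mz 0.038 tau7 0.597 F [-4.5 -2.   4.4] w 0.133
```

{"fn": "arm_command", "kwargs": {"motion": [[[0, 0, 0.1], [0, 0, 3], 1], [[0, 0, 0.1], [0, 0, 3], 1]]}}

```text
time: 4.97
position: [0.5273, 0.094, 0.0958]
tool_rot: [-1.61, -2.697, 0.003]
ft_force: [-3.1, -1.8, 3.5]
grip_width: 0.135
```

```bash
python3 r.py
```

```text
t 4.97 yaw 118.33 z 0.0958 Mz 0.048 tau7 0.543 F [-3.1 -1.8  3.5] w 0.135
```

{"fn": "arm_command", "kwargs": {"motion": [[[0, 0, 0.1], [0, 0, 3], 1], [[0, 0, 0.1], [0, 0, 3], 1]]}}

```text
time: 5.13
position: [0.5274, 0.094, 0.0956]
tool_rot: [-1.749, -2.609, 0.003]
ft_force: [-2.6, -2.3, 3.8]
grip_width: 0.131
```

```bash
python3 r.py
```

```text
t 5.13 yaw 112.33 z 0.0956 Mz 0.035 tau7 0.543 F [-2.6 -2.3  3.8] w 0.131
```

{"fn": "arm_command", "kwargs": {"motion": [[[0, 0, 0.1], [0, 0, 3], 1], [[0, 0, 0.1], [0, 0, 3], 1]]}}

```text
time: 5.3
position: [0.5274, 0.094, 0.0954]
tool_rot: [1.883, 2.514, -0.003]
ft_force: [-3.2, -1.6, 2.9]
grip_width: 0.126
```

```bash
python3 r.py
```

```text
t 5.30 yaw 106.33 z 0.0954 Mz 0.092 tau7 0.544 F [-3.2 -1.6  2.9] w 0.126
```

{"fn": "arm_command", "kwargs": {"motion": [[[0, 0, 0.1], [0, 0, 3], 1], [[0, 0, 0.1], [0, 0, 3], 1]]}}

```text
time: 5.47
position: [0.5274, 0.094, 0.0951]
tool_rot: [2.012, 2.412, -0.003]
ft_force: [-2.4, -1.6, 3.0]
grip_width: 0.128
```

```bash
python3 r.py
```

```text
t 5.47 yaw 100.33 z 0.0951 Mz 0.092 tau7 0.544 F [-2.4 -1.6  3. ] w 0.128
```

{"fn": "arm_command", "kwargs": {"motion": [[[0, 0, 0.1], [0, 0, 3], 1], [[0, 0, 0.1], [0, 0, 3], 1]]}}

```text
time: 5.63
position: [0.5275, 0.094, 0.0949]
tool_rot: [2.136, 2.304, -0.003]
ft_force: [-1.7, -2.5, 2.0]
grip_width: 0.134
```

```bash
python3 r.py
```

```text
t 5.63 yaw 94.33 z 0.0949 Mz 0.112 tau7 0.544 F [-1.7 -2.5  2. ] w 0.134
```

{"fn": "arm_command", "kwargs": {"motion": [[[0, 0, 0.1], [0, 0, 3], 1], [[0, 0, 0.1], [0, 0, 3], 1]]}}

```text
time: 5.8
position: [0.5275, 0.094, 0.0947]
tool_rot: [2.253, 2.189, -0.003]
ft_force: [-2.5, -1.6, 1.9]
grip_width: 0.132
```

```bash
python3 r.py
```

```text
t 5.80 yaw 88.33 z 0.0947 Mz 0.116 tau7 0.532 F [-2.5 -1.6  1.9] w 0.132
```

{"fn": "arm_command", "kwargs": {"motion": [[[0, 0, 0.1], [0, 0, 3], 1]]}}

```text
time: 5.88
position: [0.5275, 0.094, 0.0945]
tool_rot: [2.31, 2.129, -0.003]
ft_force: [-1.3, -0.8, 1.9]
grip_width: 0.132
```

```bash
python3 r.py
```

```text
t 5.88 yaw 85.34 z 0.0945 Mz 0.092 tau7 0.519 F [-1.3 -0.8  1.9] w 0.132
```

{"fn": "arm_command", "kwargs": {"motion": [[[0, 0, 0.1], [0, 0, 3], 1], [[0, 0, 0.1], [0, 0, 3], 1]]}}

```text
time: 6.05
position: [0.5276, 0.094, 0.0944]
tool_rot: [2.418, 2.005, -0.002]
ft_force: [-2.5, -2.1, 1.9]
grip_width: 0.131
```

```bash
python3 r.py
```

```text
t 6.05 yaw 79.35 z 0.0944 Mz 0.156 tau7 0.489 F [-2.5 -2.1  1.9] w 0.131
```

{"fn": "arm_command", "kwargs": {"motion": [[[0, 0, 0.1], [0, 0, 3], 1]]}}

```text
time: 6.13
position: [0.5276, 0.094, 0.0943]
tool_rot: [2.469, 1.941, -0.002]
ft_force: [-2.1, -2.8, 1.6]
grip_width: 0.136
```

```bash
python3 r.py
```

```text
t 6.13 yaw 76.35 z 0.0943 Mz 0.148 tau7 0.473 F [-2.1 -2.8  1.6] w 0.136
```

{"fn": "arm_command", "kwargs": {"motion": [[[0, 0, 0.1], [0, 0, 3], 1], [[0, 0, 0.1], [0, 0, 2.5], 1]]}}

```text
time: 6.3
position: [0.5276, 0.094, 0.0941]
tool_rot: [2.559, 1.821, -0.002]
ft_force: [-2.0, -2.5, 1.6]
grip_width: 0.133
```

```bash
python3 r.py
```

```text
t 6.30 yaw 70.85 z 0.0941 Mz 0.161 tau7 0.262 F [-2.  -2.5  1.6] w 0.133
```

{"fn": "arm_command", "kwargs": {"motion": [[[0, 0, 0], [0, 0, 0], 1], [[0, 0, 0], [0, 0, 0], 1], [[0, 0, 0], [0, 0, 0], 1]]}}

```text
time: 6.55
position: [0.5277, 0.094, 0.0941]
tool_rot: [2.557, 1.824, -0.002]
ft_force: [-3.1, -3.9, 3.0]
grip_width: 0.131
```

```bash
python3 r.py
```

```text
t 6.55 yaw 71.02 z 0.0941 Mz -0.003 tau7 0.029 F [-3.1 -3.9  3. ] w 0.131
```

{"fn": "arm_command", "kwargs": {"motion": [[[0, 0, 0], [0, 0, 0], 0.55], [[0, 0, 0], [0, 0, 0], 0.55], [[0, 0, 0], [0, 0, 0], 0.55], [[0, 0, -10], [0, 0, 0], 0.55], [[0, 0, -20], [0, 0, 0], 0.55], [[0, 0, -20], [0, 0, 0], 0.55]]}}

```text
time: 7.05
position: [0.5275, 0.0953, 0.1446]
tool_rot: [-2.556, -1.825, 0.001]
ft_force: [1.0, -1.0, -0.3]
grip_width: 0.431
```

```bash
python3 -c "
from h import *
rep([.6474,.0516,.140],114.8)"
```

```text
t 7.05 p [527.5  95.3 144.6] yaw 71.04 tilt [-1.1  0.8] F [ 1.01 -0.99 -0.3 ] M [-0.031 -0.09  -0.004] w 0.431 q7 -0.69
tool shift mm [ -2.4 127.6   4.5]
turn z deg -43.76
```

{"fn": "arm_command", "kwargs": {"motion": [[[-0.5, 25.5, 0], [0, 0, 0], 0.55], [[-0.5, 25.5, 0], [0, 0, 0], 0.55], [[-0.5, 25.5, 0], [0, 0, 0], 0.55], [[-0.5, 25.5, 0], [0, 0, 0], 0.55], [[-0.5, 25.5, 0], [0, 0, 0], 0.55], [[0, 0, 0], [0, 0, -7.1], 0.55], [[0, 0, 0], [0, 0, -7.1], 0.55], [[0, 0, 0], [0, 0, -7.1], 0.55]]}}

```text
time: 7.72
position: [0.6484, 0.0512, 0.1445]
tool_rot: [-2.169, -2.272, -0.002]
ft_force: [-0.1, 0.5, 0.2]
grip_width: 0.449
```

{"fn": "arm_command", "kwargs": {"motion": [[[0, 0, 4], [0, 0, -7.1], 0.55], [[0, 0, 4], [0, 0, -7.1], 0.55], [[0, 0, 4], [0, 0, -7.1], 0.55], [[0, 0, 4], [0, 0, -1.2], 0.55], [[0, 0, 0], [0, 0, 0], 0.55]]}}

```text
time: 8.13
position: [0.6475, 0.0509, 0.1276]
tool_rot: [-1.695, -2.644, -0.0]
ft_force: [0.5, -0.5, -0.1]
grip_width: 0.445
```

```bash
python3 -c "
from h import *
rep([.6474,.0516,.095],114.8)"
```

```text
t 8.13 p [647.5  50.9 127.6] yaw 114.67 tilt [-0.8  0.6] F [ 0.5  -0.53 -0.15] M [-0.032 -0.11  -0.007] w 0.445 q7 0.04
tool shift mm [ 0.6  0.3 32.6]
turn z deg -0.13
```

{"fn": "arm_command", "kwargs": {"motion": [[[0.6, 0.3, 8], [0, 0, 0], 0.55], [[0, 0, 8], [0, 0, 0], 0.55], [[0, 0, 8], [0, 0, 0], 0.55], [[0, 0, 7.5], [0, 0, 0], 0.7], [[0, 0, 0], [0, 0, 0], 1], [[0, 0, 0], [0, 0, 0], 1], [[0, 0, 0], [0, 0, 0], 1], [[0, 0, 0], [0, 0, 0], 1]]}}

```text
time: 8.8
position: [0.6479, 0.0517, 0.097]
tool_rot: [1.693, 2.646, 0.0]
ft_force: [-3.6, -0.8, -0.0]
grip_width: 0.156
```

```bash
python3 r.py
```

```text
t 8.80 yaw 114.79 z 0.0970 Mz 0.095 tau7 -0.008 F [-3.6 -0.8 -0. ] w 0.156
```

Gripped. Now turn with constant 3° rows.

{"fn": "arm_command", "kwargs": {"motion": [[[0, 0, 0], [0, 0, 0], 1], [[0, 0, 0.1], [0, 0, 3], 1], [[0, 0, 0.1], [0, 0, 3], 1]]}}

```text
time: 9.05
position: [0.6472, 0.0513, 0.0967]
tool_rot: [-1.832, -2.552, 0.002]
ft_force: [-2.2, -0.9, 1.2]
grip_width: 0.133
```

```bash
python3 r.py
```

```text
t 9.05 yaw 108.66 z 0.0967 Mz 0.076 tau7 0.580 F [-2.2 -0.9  1.2] w 0.133
```

{"fn": "arm_command", "kwargs": {"motion": [[[0, 0, 0.1], [0, 0, 3], 1]]}}

```text
time: 9.13
position: [0.6472, 0.0514, 0.0966]
tool_rot: [-1.898, -2.503, 0.002]
ft_force: [-1.6, -0.4, 1.4]
grip_width: 0.131
```

```bash
python3 r.py
```

```text
t 9.13 yaw 105.65 z 0.0966 Mz 0.037 tau7 0.529 F [-1.6 -0.4  1.4] w 0.131
```

{"fn": "arm_command", "kwargs": {"motion": [[[0, 0, 0.1], [0, 0, 3], 1]]}}

```text
time: 9.22
position: [0.6472, 0.0514, 0.0964]
tool_rot: [-1.963, -2.453, 0.002]
ft_force: [-2.4, -0.3, 1.7]
grip_width: 0.132
```

```bash
python3 r.py
```

```text
t 9.22 yaw 102.65 z 0.0964 Mz 0.089 tau7 0.526 F [-2.4 -0.3  1.7] w 0.132
```

{"fn": "arm_command", "kwargs": {"motion": [[[0, 0, 0.1], [0, 0, 3], 1]]}}

```text
time: 9.3
position: [0.6473, 0.0514, 0.0963]
tool_rot: [-2.027, -2.4, 0.002]
ft_force: [-2.4, -1.4, 0.3]
grip_width: 0.133
```

```bash
python3 r.py
```

```text
t 9.30 yaw 99.65 z 0.0963 Mz 0.109 tau7 0.526 F [-2.4 -1.4  0.3] w 0.133
```

{"fn": "arm_command", "kwargs": {"motion": [[[0, 0, 0.1], [0, 0, 3], 1], [[0, 0, 0.1], [0, 0, 3], 1]]}}

```text
time: 9.47
position: [0.6474, 0.0514, 0.0961]
tool_rot: [2.15, 2.291, -0.001]
ft_force: [-1.6, -0.5, -0.6]
grip_width: 0.131
```

```bash
python3 r.py
```

```text
t 9.47 yaw 93.65 z 0.0961 Mz 0.068 tau7 0.525 F [-1.6 -0.5 -0.6] w 0.131
```

{"fn": "arm_command", "kwargs": {"motion": [[[0, 0, 0.1], [0, 0, 3], 1], [[0, 0, 0.1], [0, 0, 3], 1]]}}

```text
time: 9.63
position: [0.6474, 0.0514, 0.0959]
tool_rot: [2.266, 2.175, -0.001]
ft_force: [-1.3, -0.5, 0.2]
grip_width: 0.132
```

```bash
python3 r.py
```

```text
t 9.63 yaw 87.65 z 0.0959 Mz 0.066 tau7 0.525 F [-1.3 -0.5  0.2] w 0.132
```

{"fn": "arm_command", "kwargs": {"motion": [[[0, 0, 0.1], [0, 0, 3], 1], [[0, 0, 0.1], [0, 0, 3], 1]]}}

```text
time: 9.8
position: [0.6475, 0.0514, 0.0956]
tool_rot: [2.377, 2.054, -0.001]
ft_force: [-1.1, -0.8, 0.1]
grip_width: 0.135
```

```bash
python3 r.py
```

```text
t 9.80 yaw 81.65 z 0.0956 Mz 0.066 tau7 0.525 F [-1.1 -0.8  0.1] w 0.135
```

{"fn": "arm_command", "kwargs": {"motion": [[[0, 0, 0.1], [0, 0, 3], 1], [[0, 0, 0.1], [0, 0, 3], 1]]}}

```text
time: 9.97
position: [0.6475, 0.0513, 0.0953]
tool_rot: [2.481, 1.926, -0.001]
ft_force: [-1.2, -0.3, -0.6]
grip_width: 0.134
```

```bash
python3 r.py
```

```text
t 9.97 yaw 75.65 z 0.0953 Mz 0.118 tau7 0.523 F [-1.2 -0.3 -0.6] w 0.134
```

{"fn": "arm_command", "kwargs": {"motion": [[[0, 0, 0.1], [0, 0, 3], 1], [[0, 0, 0.1], [0, 0, 3], 1]]}}

```text
time: 10.13
position: [0.6476, 0.0513, 0.0951]
tool_rot: [2.579, 1.794, -0.001]
ft_force: [-1.3, -0.3, -0.0]
grip_width: 0.131
```

```bash
python3 r.py
```

```text
t 10.13 yaw 69.65 z 0.0951 Mz 0.107 tau7 0.500 F [-1.3 -0.3 -0. ] w 0.131
```

{"fn": "arm_command", "kwargs": {"motion": [[[0, 0, 0.1], [0, 0, 3], 1], [[0, 0, 0.1], [0, 0, 3], 1]]}}

```text
time: 10.3
position: [0.6477, 0.0513, 0.095]
tool_rot: [2.669, 1.656, -0.0]
ft_force: [-0.8, -2.1, -1.0]
grip_width: 0.132
```

```bash
python3 r.py
```

```text
t 10.30 yaw 63.66 z 0.0950 Mz 0.114 tau7 0.470 F [-0.8 -2.1 -1. ] w 0.132
```

{"fn": "arm_command", "kwargs": {"motion": [[[0, 0, 0.1], [0, 0, 3], 1], [[0, 0, 0.1], [0, 0, 3], 1]]}}

```text
time: 10.47
position: [0.6477, 0.0512, 0.0948]
tool_rot: [2.751, 1.515, -0.0]
ft_force: [-0.7, -0.7, -1.1]
grip_width: 0.137
```

```bash
python3 r.py
```

```text
t 10.47 yaw 57.66 z 0.0948 Mz 0.232 tau7 0.437 F [-0.7 -0.7 -1.1] w 0.137
```

{"fn": "arm_command", "kwargs": {"motion": [[[0, 0, 0.1], [0, 0, 2], 1], [[0, 0, 0], [0, 0, 0], 1], [[0, 0, 0], [0, 0, 0], 1], [[0, 0, 0], [0, 0, 0], 1], [[0, 0, 0], [0, 0, 0], 0.55], [[0, 0, 0], [0, 0, 0], 0.55], [[0, 0, 0], [0, 0, 0], 0.55]]}}

```text
time: 11.05
position: [0.648, 0.0521, 0.0947]
tool_rot: [-2.776, -1.471, -0.001]
ft_force: [0.7, 0.2, 0.1]
grip_width: 0.282
```

```bash
python3 r.py
```

```text
t 11.05 yaw 55.82 z 0.0947 Mz -0.008 tau7 0.003 F [0.7 0.2 0.1] w 0.282
```

{"fn": "arm_command", "kwargs": {"motion": [[[0, 0, -10], [0, 0, 0], 0.55], [[0, 0, -20], [0, 0, 0], 0.55], [[0, 0, -18], [0, 0, 0], 0.55]]}}

```text
time: 11.3
position: [0.6475, 0.0519, 0.1434]
tool_rot: [-2.776, -1.47, 0.001]
ft_force: [1.1, -0.2, 0.8]
grip_width: 0.43
```

```bash
python3 -c "
from h import *
rep([.609,.1329,.14],107)
rep([.566,.0131,.14],100.5)"
```

```text
t 11.3 p [647.5  51.9 143.4] yaw 55.82 tilt [-0.6  0.4] F [ 1.1  -0.17  0.83] M [-0.023 -0.089 -0.008] w 0.43 q7 -0.91
tool shift mm [ 45.4 -77.4   3.5]
turn z deg -51.18
t 11.3 p [647.5  51.9 143.4] yaw 55.82 tilt [-0.6  0.4] F [ 1.1  -0.17  0.83] M [-0.023 -0.089 -0.008] w 0.43 q7 -0.91
tool shift mm [-77.9 -45.6   3.5]
turn z deg -44.68
```

Next b: translate in 4 rows, then turn by -44.7.

{"fn": "arm_command", "kwargs": {"motion": [[[-19.5, -11.4, 0], [0, 0, 0], 0.55], [[-19.5, -11.4, 0], [0, 0, 0], 0.55], [[-19.5, -11.4, 0], [0, 0, 0], 0.55], [[-19.4, -11.4, 0], [0, 0, 0], 0.55], [[0, 0, 0], [0, 0, -7.1], 0.55], [[0, 0, 0], [0, 0, -7.1], 0.55], [[0, 0, 0], [0, 0, -7.1], 0.55], [[0, 0, 4], [0, 0, -7.1], 0.55]]}}

```text
time: 11.97
position: [0.5671, 0.013, 0.1403]
tool_rot: [2.323, 2.112, 0.003]
ft_force: [1.0, 0.5, 0.3]
grip_width: 0.455
```

{"fn": "arm_command", "kwargs": {"motion": [[[0, 0, 4], [0, 0, -7.1], 0.55], [[0, 0, 4], [0, 0, -7.1], 0.55], [[0, 0, 4], [0, 0, -2], 0.55], [[0, 0, 0], [0, 0, 0], 0.55]]}}

```text
time: 12.3
position: [0.566, 0.013, 0.1266]
tool_rot: [-2.01, -2.414, 0.0]
ft_force: [-0.5, 0.3, -1.4]
grip_width: 0.451
```

```bash
python3 -c "
from h import *
rep([.566,.0131,.096],100.5)"
```

```text
t 12.3 p [566.   13.  126.6] yaw 100.46 tilt [-0.4  0.2] F [-0.52  0.26 -1.35] M [ 0.057 -0.131 -0.006] w 0.451 q7 -0.07
tool shift mm [ 0.1  0.  30.6]
turn z deg -0.04
```

{"fn": "arm_command", "kwargs": {"motion": [[[0, 0, 8], [0, 0, 0], 0.55], [[0, 0, 8], [0, 0, 0], 0.55], [[0, 0, 7.5], [0, 0, 0], 0.55], [[0, 0, 7], [0, 0, 0], 0.7], [[0, 0, 0], [0, 0, 0], 1], [[0, 0, 0], [0, 0, 0], 1], [[0, 0, 0], [0, 0, 0], 1], [[0, 0, 0], [0, 0, 0], 1]]}}

```text
time: 12.97
position: [0.5666, 0.013, 0.0964]
tool_rot: [2.011, 2.413, 0.001]
ft_force: [-0.4, -0.7, -0.2]
grip_width: 0.158
```

```bash
python3 r.py
```

```text
t 12.97 yaw 100.40 z 0.0964 Mz -0.003 tau7 -0.001 F [-0.4 -0.7 -0.2] w 0.158
```

{"fn": "arm_command", "kwargs": {"motion": [[[0, 0, 0], [0, 0, 0], 1], [[0, 0, 0.1], [0, 0, 3], 1], [[0, 0, 0.1], [0, 0, 3], 1]]}}

```text
time: 13.22
position: [0.566, 0.0128, 0.0961]
tool_rot: [-2.137, -2.302, 0.001]
ft_force: [-1.3, 0.7, 2.1]
grip_width: 0.138
```

```bash
python3 r.py
```

```text
t 13.22 yaw 94.26 z 0.0961 Mz 0.125 tau7 0.594 F [-1.3  0.7  2.1] w 0.138
```

{"fn": "arm_command", "kwargs": {"motion": [[[0, 0, 0.1], [0, 0, 3], 1]]}}

```text
time: 13.3
position: [0.566, 0.0128, 0.096]
tool_rot: [2.197, 2.246, -0.001]
ft_force: [-1.5, 0.3, 1.4]
grip_width: 0.13
```

```bash
python3 r.py
```

```text
t 13.30 yaw 91.26 z 0.0960 Mz 0.067 tau7 0.542 F [-1.5  0.3  1.4] w 0.130
```

{"fn": "arm_command", "kwargs": {"motion": [[[0, 0, 0.1], [0, 0, 3], 1]]}}

```text
time: 13.38
position: [0.566, 0.0128, 0.0959]
tool_rot: [2.255, 2.187, -0.001]
ft_force: [-0.9, 0.1, 0.6]
grip_width: 0.131
```

```bash
python3 r.py
```

```text
t 13.38 yaw 88.26 z 0.0959 Mz 0.044 tau7 0.539 F [-0.9  0.1  0.6] w 0.131
```

{"fn": "arm_command", "kwargs": {"motion": [[[0, 0, 0.1], [0, 0, 3], 1], [[0, 0, 0.1], [0, 0, 3], 1]]}}

```text
time: 13.55
position: [0.5661, 0.0128, 0.0957]
tool_rot: [2.366, 2.066, -0.0]
ft_force: [-0.8, 0.7, 0.3]
grip_width: 0.134
```

```bash
python3 r.py
```

```text
t 13.55 yaw 82.26 z 0.0957 Mz 0.089 tau7 0.538 F [-0.8  0.7  0.3] w 0.134
```

{"fn": "arm_command", "kwargs": {"motion": [[[0, 0, 0.1], [0, 0, 3], 1], [[0, 0, 0.1], [0, 0, 3], 1]]}}

```text
time: 13.72
position: [0.5662, 0.0127, 0.0954]
tool_rot: [2.471, 1.939, -0.0]
ft_force: [-0.9, 0.1, -0.2]
grip_width: 0.13
```

```bash
python3 r.py
```

```text
t 13.72 yaw 76.26 z 0.0954 Mz 0.079 tau7 0.538 F [-0.9  0.1 -0.2] w 0.130
```

{"fn": "arm_command", "kwargs": {"motion": [[[0, 0, 0.1], [0, 0, 3], 1], [[0, 0, 0.1], [0, 0, 3], 1]]}}

```text
time: 13.88
position: [0.5662, 0.0127, 0.0952]
tool_rot: [2.569, 1.808, -0.0]
ft_force: [-1.3, -0.3, -0.6]
grip_width: 0.133
```

```bash
python3 r.py
```

```text
t 13.88 yaw 70.26 z 0.0952 Mz 0.101 tau7 0.529 F [-1.3 -0.3 -0.6] w 0.133
```

{"fn": "arm_command", "kwargs": {"motion": [[[0, 0, 0.1], [0, 0, 3], 1], [[0, 0, 0.1], [0, 0, 3], 1]]}}

```text
time: 14.05
position: [0.5663, 0.0127, 0.095]
tool_rot: [2.66, 1.671, 0.0]
ft_force: [-0.5, -0.5, -0.2]
grip_width: 0.132
```

```bash
python3 r.py
```

```text
t 14.05 yaw 64.26 z 0.0950 Mz 0.114 tau7 0.501 F [-0.5 -0.5 -0.2] w 0.132
```

{"fn": "arm_command", "kwargs": {"motion": [[[0, 0, 0.1], [0, 0, 3], 1], [[0, 0, 0.1], [0, 0, 3], 1]]}}

```text
time: 14.22
position: [0.5663, 0.0127, 0.0948]
tool_rot: [2.743, 1.529, 0.0]
ft_force: [-0.1, -0.6, -0.2]
grip_width: 0.134
```

```bash
python3 r.py
```

```text
t 14.22 yaw 58.27 z 0.0948 Mz 0.156 tau7 0.469 F [-0.1 -0.6 -0.2] w 0.134
```

{"fn": "arm_command", "kwargs": {"motion": [[[0, 0, 0.1], [0, 0, 3], 1], [[0, 0, 0.1], [0, 0, 3], 1]]}}

```text
time: 14.38
position: [0.5664, 0.0126, 0.0947]
tool_rot: [2.82, 1.384, 0.0]
ft_force: [-0.6, 0.8, 1.1]
grip_width: 0.131
```

```bash
python3 r.py
```

```text
t 14.38 yaw 52.28 z 0.0947 Mz 0.206 tau7 0.435 F [-0.6  0.8  1.1] w 0.131
```

{"fn": "arm_command", "kwargs": {"motion": [[[0, 0, 0], [0, 0, 0], 1], [[0, 0, 0], [0, 0, 0], 1], [[0, 0, 0], [0, 0, 0], 1], [[0, 0, 0], [0, 0, 0], 0.55], [[0, 0, 0], [0, 0, 0], 0.55], [[0, 0, 0], [0, 0, 0], 0.55]]}}

```text
time: 14.88
position: [0.5663, 0.013, 0.0945]
tool_rot: [-2.819, -1.387, -0.0]
ft_force: [0.1, -0.7, -1.1]
grip_width: 0.28
```

{"fn": "arm_command", "kwargs": {"motion": [[[0, 0, -10], [0, 0, 0], 0.55], [[0, 0, -20], [0, 0, 0], 0.55], [[0, 0, -18], [0, 0, 0], 0.55]]}}

```text
time: 15.13
position: [0.5659, 0.0131, 0.1434]
tool_rot: [-2.818, -1.387, 0.001]
ft_force: [0.7, -0.4, 1.2]
grip_width: 0.437
```

```bash
python3 -c "
from h import *
rep([.609,.1329,.14],107)"
```

```text
t 15.13 p [565.9  13.1 143.4] yaw 52.43 tilt [-0.8  0.3] F [ 0.66 -0.43  1.19] M [ 0.005 -0.115  0.007] w 0.437 q7 -0.86
tool shift mm [121.3 -38.9   3.4]
turn z deg -54.57
```

{"fn": "arm_command", "kwargs": {"motion": [[[24.3, -7.8, 0], [0, 0, 0], 0.55], [[24.3, -7.8, 0], [0, 0, 0], 0.55], [[24.3, -7.8, 0], [0, 0, 0], 0.55], [[24.3, -7.8, 0], [0, 0, 0], 0.55], [[24.1, -7.7, 0], [0, 0, 0], 0.55], [[0, 0, 0], [0, 0, -7.1], 0.55], [[0, 0, 0], [0, 0, -7.1], 0.55], [[0, 0, 0], [0, 0, -7.1], 0.55]]}}

```text
time: 15.8
position: [0.6096, 0.1337, 0.1432]
tool_rot: [2.507, 1.894, 0.001]
ft_force: [-0.1, -0.2, -0.3]
grip_width: 0.449
```

{"fn": "arm_command", "kwargs": {"motion": [[[0, 0, 3.5], [0, 0, -7.1], 0.55], [[0, 0, 3.5], [0, 0, -7.1], 0.55], [[0, 0, 3.5], [0, 0, -7.1], 0.55], [[0, 0, 3.5], [0, 0, -7.1], 0.55], [[0, 0, 2], [0, 0, -4.9], 0.55], [[0, 0, 0], [0, 0, 0], 0.55]]}}

```text
time: 16.3
position: [0.6093, 0.1324, 0.1265]
tool_rot: [-1.866, -2.527, 0.0]
ft_force: [-0.3, 0.0, -0.0]
grip_width: 0.442
```

```bash
python3 -c "
from h import *
rep([.609,.1329,.096],107)"
```

```text
t 16.3 p [609.3 132.4 126.5] yaw 107.11 tilt [-0.6  0.2] F [-0.27  0.   -0.04] M [ 0.039 -0.038 -0.028] w 0.442 q7 -0.21
tool shift mm [ 0.5 -0.1 30.5]
turn z deg 0.11
```

{"fn": "arm_command", "kwargs": {"motion": [[[0.5, 0, 8], [0, 0, 0], 0.55], [[0, 0, 8], [0, 0, 0], 0.55], [[0, 0, 7.5], [0, 0, 0], 0.55], [[0, 0, 7], [0, 0, 0], 0.7], [[0, 0, 0], [0, 0, 0], 1], [[0, 0, 0], [0, 0, 0], 1], [[0, 0, 0], [0, 0, 0], 1], [[0, 0, 0], [0, 0, 0], 1]]}}

```text
time: 16.97
position: [0.6094, 0.1333, 0.0963]
tool_rot: [1.869, 2.525, 0.0]
ft_force: [-3.1, -1.2, 1.7]
grip_width: 0.156
```

```bash
python3 r.py
```

```text
t 16.97 yaw 106.99 z 0.0963 Mz 0.061 tau7 -0.007 F [-3.1 -1.2  1.7] w 0.156
```

{"fn": "arm_command", "kwargs": {"motion": [[[0, 0, 0], [0, 0, 0], 1], [[0, 0, 0.1], [0, 0, 3], 1], [[0, 0, 0.1], [0, 0, 3], 1]]}}

```text
time: 17.22
position: [0.6087, 0.1331, 0.096]
tool_rot: [-2.001, -2.421, 0.002]
ft_force: [-2.3, -1.2, 2.6]
grip_width: 0.133
```

```bash
python3 r.py
```

```text
t 17.22 yaw 100.87 z 0.0960 Mz 0.118 tau7 0.583 F [-2.3 -1.2  2.6] w 0.133
```

{"fn": "arm_command", "kwargs": {"motion": [[[0, 0, 0.1], [0, 0, 3], 1]]}}

```text
time: 17.3
position: [0.6087, 0.1331, 0.0959]
tool_rot: [-2.064, -2.368, 0.002]
ft_force: [-2.5, -0.5, 1.6]
grip_width: 0.136
```

```bash
python3 r.py
```

```text
t 17.30 yaw 97.86 z 0.0959 Mz 0.072 tau7 0.532 F [-2.5 -0.5  1.6] w 0.136
```

{"fn": "arm_command", "kwargs": {"motion": [[[0, 0, 0.1], [0, 0, 3], 1]]}}

```text
time: 17.38
position: [0.6088, 0.1331, 0.0958]
tool_rot: [-2.125, -2.313, 0.001]
ft_force: [-1.6, -0.9, 1.0]
grip_width: 0.132
```

```bash
python3 r.py
```

```text
t 17.38 yaw 94.86 z 0.0958 Mz 0.077 tau7 0.528 F [-1.6 -0.9  1. ] w 0.132
```

{"fn": "arm_command", "kwargs": {"motion": [[[0, 0, 0.1], [0, 0, 3], 1], [[0, 0, 0.1], [0, 0, 3], 1]]}}

```text
time: 17.55
position: [0.6089, 0.1331, 0.0955]
tool_rot: [-2.243, -2.199, 0.001]
ft_force: [-1.7, -1.0, 0.8]
grip_width: 0.137
```

```bash
python3 r.py
```

```text
t 17.55 yaw 88.86 z 0.0955 Mz 0.038 tau7 0.527 F [-1.7 -1.   0.8] w 0.137
```

{"fn": "arm_command", "kwargs": {"motion": [[[0, 0, 0.1], [0, 0, 3], 1], [[0, 0, 0.1], [0, 0, 3], 1]]}}

```text
time: 17.72
position: [0.609, 0.1331, 0.0953]
tool_rot: [2.355, 2.079, -0.001]
ft_force: [-2.7, -0.4, 1.1]
grip_width: 0.132
```

```bash
python3 r.py
```

```text
t 17.72 yaw 82.86 z 0.0953 Mz 0.115 tau7 0.527 F [-2.7 -0.4  1.1] w 0.132
```

{"fn": "arm_command", "kwargs": {"motion": [[[0, 0, 0.1], [0, 0, 3], 1], [[0, 0, 0.1], [0, 0, 3], 1]]}}

```text
time: 17.88
position: [0.6091, 0.133, 0.0951]
tool_rot: [2.461, 1.952, -0.001]
ft_force: [-1.7, -0.1, 0.8]
grip_width: 0.135
```

```bash
python3 r.py
```

```text
t 17.88 yaw 76.86 z 0.0951 Mz 0.109 tau7 0.519 F [-1.7 -0.1  0.8] w 0.135
```

{"fn": "arm_command", "kwargs": {"motion": [[[0, 0, 0.1], [0, 0, 3], 1], [[0, 0, 0.1], [0, 0, 3], 1]]}}

```text
time: 18.05
position: [0.6092, 0.133, 0.0949]
tool_rot: [2.559, 1.821, -0.0]
ft_force: [-2.0, -0.5, 0.2]
grip_width: 0.136
```

```bash
python3 r.py
```

```text
t 18.05 yaw 70.86 z 0.0949 Mz 0.123 tau7 0.492 F [-2.  -0.5  0.2] w 0.136
```

{"fn": "arm_command", "kwargs": {"motion": [[[0, 0, 0.1], [0, 0, 3], 1], [[0, 0, 0.1], [0, 0, 3], 1]]}}

```text
time: 18.22
position: [0.6093, 0.1329, 0.0947]
tool_rot: [2.651, 1.685, -0.0]
ft_force: [-1.0, -0.3, -0.7]
grip_width: 0.135
```

```bash
python3 r.py
```

```text
t 18.22 yaw 64.87 z 0.0947 Mz 0.148 tau7 0.459 F [-1.  -0.3 -0.7] w 0.135
```

{"fn": "arm_command", "kwargs": {"motion": [[[0, 0, 0.1], [0, 0, 3], 1], [[0, 0, 0.1], [0, 0, 3], 1]]}}

```text
time: 18.38
position: [0.6094, 0.1329, 0.0945]
tool_rot: [2.735, 1.544, 0.0]
ft_force: [-1.4, -0.9, 0.2]
grip_width: 0.136
```

```bash
python3 r.py
```

```text
t 18.38 yaw 58.87 z 0.0945 Mz 0.173 tau7 0.425 F [-1.4 -0.9  0.2] w 0.136
```

{"fn": "arm_command", "kwargs": {"motion": [[[0, 0, 0], [0, 0, 0], 1], [[0, 0, 0], [0, 0, 0], 1], [[0, 0, 0], [0, 0, 0], 1], [[0, 0, 0], [0, 0, 0], 0.55], [[0, 0, 0], [0, 0, 0], 0.55], [[0, 0, 0], [0, 0, 0], 0.55]]}}

```text
time: 18.88
position: [0.6095, 0.1334, 0.0945]
tool_rot: [-2.734, -1.548, -0.001]
ft_force: [-0.5, 0.6, 0.4]
grip_width: 0.282
```

{"fn": "arm_command", "kwargs": {"motion": [[[0, 0, -10], [0, 0, 0], 0.55], [[0, 0, -20], [0, 0, 0], 0.55], [[0, 0, -18], [0, 0, 0], 0.55]]}}

```text
time: 19.13
position: [0.609, 0.1333, 0.1432]
tool_rot: [-2.734, -1.547, 0.001]
ft_force: [1.1, 0.9, 1.5]
grip_width: 0.427
```

```bash
python3 -c "
from h import *
rep([.5276,.0942,.096],71.0)"
```

```text
t 19.13 p [609.  133.3 143.2] yaw 59.02 tilt [-0.8  0.2] F [1.08 0.89 1.45] M [-0.021 -0.124 -0.038] w 0.427 q7 -0.99
tool shift mm [-75.4 -49.6  47.2]
turn z deg -11.98
```

{"fn": "arm_command", "kwargs": {"motion": [[[-18.9, -12.4, 0], [0, 0, 0], 0.55], [[-18.9, -12.4, 0], [0, 0, 0], 0.55], [[-18.9, -12.4, 0], [0, 0, 0], 0.55], [[-18.7, -12.4, 0], [0, 0, 0], 0.55], [[0, 0, 8], [0, 0, -6], 0.55], [[0, 0, 8], [0, 0, -6], 0.55], [[0, 0, 0], [0, 0, 0], 0.55]]}}

```text
time: 19.72
position: [0.527, 0.0937, 0.126]
tool_rot: [2.555, 1.828, -0.002]
ft_force: [-0.0, 0.3, 1.0]
grip_width: 0.451
```

```bash
python3 -c "
from h import *
rep([.5276,.0942,.0945],71.0)"
```

```text
t 19.72 p [527.   93.7 126. ] yaw 71.15 tilt [-1.  -0.7] F [-0.03  0.34  0.96] M [-0.066 -0.051  0.093] w 0.451 q7 -0.69
tool shift mm [ 0.7  0.4 31.5]
turn z deg 0.15
```

{"fn": "arm_command", "kwargs": {"motion": [[[0.7, 0.4, 8], [0, 0, 0], 0.55], [[0, 0, 8], [0, 0, 0], 0.55], [[0, 0, 8], [0, 0, 0], 0.55], [[0, 0, 7.5], [0, 0, 0], 0.7], [[0, 0, 0], [0, 0, 0], 1], [[0, 0, 0], [0, 0, 0], 1], [[0, 0, 0], [0, 0, 0], 1], [[0, 0, 0], [0, 0, 0], 1]]}}

```text
time: 20.38
position: [0.5288, 0.0947, 0.0952]
tool_rot: [2.558, 1.824, 0.001]
ft_force: [-0.2, 0.6, 0.2]
grip_width: 0.159
```

```bash
python3 r.py
```

```text
t 20.38 yaw 70.99 z 0.0952 Mz 0.044 tau7 -0.003 F [-0.2  0.6  0.2] w 0.159
```

{"fn": "arm_command", "kwargs": {"motion": [[[0, 0, 0], [0, 0, 0], 1], [[0, 0, 0.1], [0, 0, 3], 1], [[0, 0, 0.1], [0, 0, 3], 1], [[0, 0, 0.1], [0, 0, 3], 1], [[0, 0, 0.1], [0, 0, 3], 1]]}}

```text
time: 20.8
position: [0.5284, 0.0949, 0.0948]
tool_rot: [2.735, 1.544, -0.0]
ft_force: [-1.8, 0.2, 0.9]
grip_width: 0.132
```

```bash
python3 r.py
```

```text
t 20.80 yaw 58.90 z 0.0948 Mz 0.195 tau7 0.394 F [-1.8  0.2  0.9] w 0.132
```

{"fn": "arm_command", "kwargs": {"motion": [[[0, 0, 0.1], [0, 0, 3], 1], [[0, 0, 0.1], [0, 0, 3], 1], [[0, 0, 0.1], [0, 0, 3], 1], [[0, 0, 0.1], [0, 0, 3], 1], [[0, 0, 0.1], [0, 0, 3], 1], [[0, 0, 0.1], [0, 0, 3], 1]]}}

```text
time: 21.3
position: [0.5287, 0.0945, 0.0943]
tool_rot: [2.943, 1.097, 0.001]
ft_force: [-0.7, 0.6, 1.6]
grip_width: 0.135
```

```bash
python3 r.py
```

```text
t 21.30 yaw 40.90 z 0.0943 Mz 0.331 tau7 0.313 F [-0.7  0.6  1.6] w 0.135
```

{"fn": "arm_command", "kwargs": {"motion": [[[0, 0, 0.1], [0, 0, 3], 1], [[0, 0, 0.1], [0, 0, 3], 1], [[0, 0, 0.1], [0, 0, 3], 1]]}}

```text
time: 21.55
position: [0.5288, 0.0944, 0.094]
tool_rot: [3.02, 0.863, 0.001]
ft_force: [-0.8, -0.2, 0.3]
grip_width: 0.13
```

```bash
python3 r.py
```

```text
t 21.55 yaw 31.91 z 0.0940 Mz 0.366 tau7 0.273 F [-0.8 -0.2  0.3] w 0.130
```

{"fn": "arm_command", "kwargs": {"motion": [[[0, 0, 0.1], [0, 0, 3], 1], [[0, 0, 0.1], [0, 0, 3], 1], [[0, 0, 0.1], [0, 0, 3], 1]]}}

```text
time: 21.8
position: [0.5289, 0.0941, 0.0937]
tool_rot: [3.078, 0.623, 0.001]
ft_force: [-0.4, -0.7, 1.8]
grip_width: 0.133
```

```bash
python3 r.py
```

```text
t 21.80 yaw 22.90 z 0.0937 Mz 0.344 tau7 0.254 F [-0.4 -0.7  1.8] w 0.133
```

{"fn": "arm_command", "kwargs": {"motion": [[[0, 0, 0], [0, 0, 0], 1], [[0, 0, 0], [0, 0, 0], 1], [[0, 0, 0], [0, 0, 0], 1]]}}

```text
time: 22.05
position: [0.529, 0.0941, 0.0937]
tool_rot: [3.078, 0.627, 0.001]
ft_force: [0.3, -0.3, 3.4]
grip_width: 0.132
```

```bash
python3 r.py
```

```text
t 22.05 yaw 23.02 z 0.0937 Mz -0.056 tau7 0.077 F [ 0.3 -0.3  3.4] w 0.132
```

{"fn": "arm_command", "kwargs": {"motion": [[[0, 0, 0], [0, 0, 0], 0.55], [[0, 0, 0], [0, 0, 0], 0.55], [[0, 0, 0], [0, 0, 0], 0.55], [[0, 0, -15], [0, 0, 0], 0.55], [[0, 0, -32], [0, 0, 0], 0.55], [[-36, -20, 0], [0, 0, 0], 0.55], [[-36, -20, 0], [0, 0, 0], 0.55], [[-36, -20, 0], [0, 0, 0], 0.55]]}}

```text
time: 22.72
position: [0.4045, 0.1084, 0.1402]
tool_rot: [-3.077, -0.626, -0.0]
ft_force: [-0.9, 0.2, 1.6]
grip_width: 0.446
```

```bash
cat > look.py <<'E'
from h import *
import sys
tag=sys.argv[1]
rep()
for n in('top','scene'):
    im,d=optics.get_image(n)
    c=w2px(n,[[0.587,0.072,0.08]])[0].astype(int); r=48
    cv2.imwrite(f'pics/{n}_{tag}.png',cv2.resize(im[c[1]-r:c[1]+r,c[0]-r:c[0]+r],(576,576),interpolation=cv2.INTER_CUBIC))
    vv,uu=np.mgrid[0:384,0:512]; P=px2w(n,uu,vv,d)
    for k,(x,y,_) in K.items():
        m=(np.hypot(P[...,0]-x-(.004 if n=='scene' else 0),P[...,1]-y)<.028)&(P[...,2]>.082)&(P[...,2]<.112)&(d>0)
        q=P[m]
        if len(q)<20: print(n,k,'few',len(q)); continue
        w,V=np.linalg.eigh(np.cov(q[:,:2].T)); a=V[:,1]
        print(n,k,len(q),q[:,:2].mean(0).round(4),'ztop',np.percentile(q[:,2],90).round(4),'yaw',(np.degrees(np.arctan2(a[1],a[0]))%180).round(1),np.sqrt(w).round(4))
E
python3 look.py 2
```

```text
t 22.72 p [404.5 108.4 140.2] yaw 23.01 tilt [-0.1  1.3] F [-0.94  0.18  1.58] M [0.073 0.081 0.047] w 0.446 q7 -1.43
top a 83 [0.527  0.0941] ztop 0.1049 yaw 23.0 [0.0036 0.013 ]
top b 91 [0.5654 0.0136] ztop 0.106 yaw 52.1 [0.0036 0.0129]
top c 99 [0.6459 0.0519] ztop 0.1055 yaw 55.6 [0.0037 0.0133]
top d 93 [0.6076 0.1321] ztop 0.1063 yaw 59.2 [0.0037 0.0135]
scene a 92 [0.5347 0.094 ] ztop 0.1015 yaw 26.0 [0.0034 0.0137]
scene b 123 [0.5715 0.0128] ztop 0.1032 yaw 53.3 [0.0034 0.0135]
scene c 133 [0.6529 0.0519] ztop 0.1026 yaw 56.6 [0.0033 0.0131]
scene d 148 [0.6146 0.1327] ztop 0.1032 yaw 60.7 [0.0032 0.0131]
```

View pics/top_2.png

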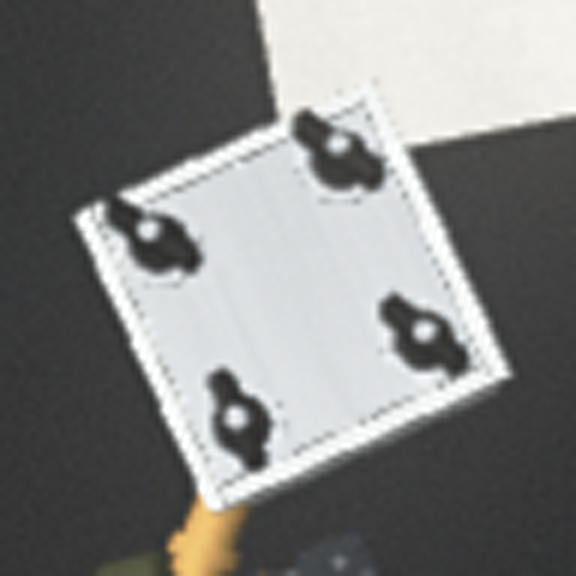

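View pics/scene_2.png

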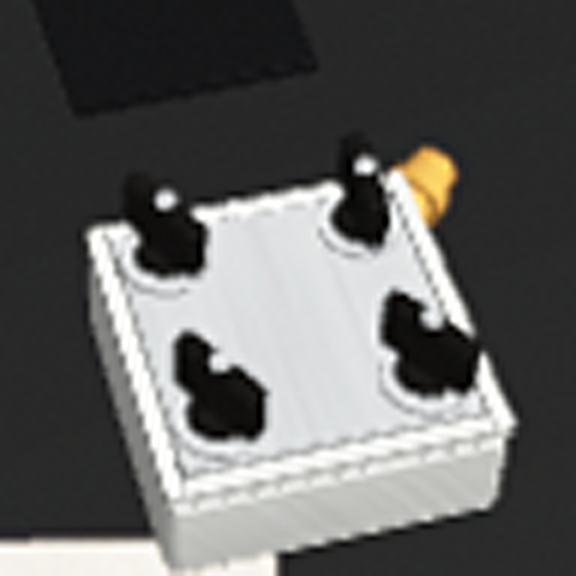

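```bash
python3 -c "
from h import *
rep([.6475,.0515,.0945],55.8)"
```

```text
t 22.82 p [399.1 107.5 138.9] yaw 23.16 tilt [-3.9 -5.1] F [ 0.67 -0.46 -0.02] M [-0.016 -0.073 -0.002] w 0.451 q7 -1.43
tool shift mm [206.6 149.   43.7]
turn z deg -32.64
```

{"fn": "arm_command", "kwargs": {"motion": [[[25.8, 18.6, -0.5], [0, 0, 0], 0.55], [[25.8, 18.6, -0.5], [0, 0, 0], 0.55], [[25.8, 18.6, 0], [0, 0, 0], 0.55], [[25.8, 18.6, 0], [0, 0, 0], 0.55], [[25.8, 18.6, 0], [0, 0, 0], 0.55], [[25.8, 18.6, 0], [0, 0, 0], 0.55], [[25.8, 18.6, 0], [0, 0, 0], 0.55], [[25.8, 18.6, 0], [0, 0, 0], 0.55]]}}

```text
time: 23.48
position: [0.6555, 0.0507, 0.1403]
tool_rot: [-3.078, -0.626, 0.001]
ft_force: [-0.2, 0.0, -0.2]
grip_width: 0.45
```

{"fn": "arm_command", "kwargs": {"motion": [[[0, 0, 0], [0, 0, -7], 0.55], [[0, 0, 0], [0, 0, -7], 0.55], [[0, 0, 0], [0, 0, -7], 0.55], [[0, 0, 0], [0, 0, -7], 0.55], [[0, 0, 0], [0, 0, -4.7], 0.55], [[0, 0, 0], [0, 0, 0], 0.55]]}}

```text
time: 23.98
position: [0.654, 0.0513, 0.1404]
tool_rot: [-2.775, -1.47, 0.001]
ft_force: [0.4, -0.8, -0.4]
grip_width: 0.452
```

```bash
python3 -c "
from h import *
rep([.6475,.0515,.0945],55.8)"
```

```text
t 23.98 p [654.   51.3 140.4] yaw 55.81 tilt [-0.8  0.7] F [ 0.37 -0.83 -0.42] M [-0.018 -0.018 -0.042] w 0.452 q7 -0.92
tool shift mm [-3.5 -5.4 45.9]
turn z deg 0.01
```

{"fn": "arm_command", "kwargs": {"motion": [[[-3.5, -5.4, 8], [0, 0, 0], 0.55], [[0, 0, 8], [0, 0, 0], 0.55], [[0, 0, 0], [0, 0, 0], 0.55]]}}

```text
time: 24.23
position: [0.6463, 0.051, 0.1231]
tool_rot: [-2.778, -1.465, 0.005]
ft_force: [-0.5, 0.2, -0.5]
grip_width: 0.447
```

```bash
python3 -c "
from h import *
rep([.6475,.0515,.0945],55.8)"
```

```text
t 24.23 p [646.3  51.  123.1] yaw 55.6 tilt [-3.1 -0.4] F [-0.54  0.23 -0.54] M [-0.084  0.061  0.024] w 0.447 q7 -0.93
tool shift mm [ 1.1  0.8 28.5]
turn z deg -0.2
```

{"fn": "arm_command", "kwargs": {"motion": [[[0, 0, 8], [0, 0, 0], 0.55], [[0, 0, 8], [0, 0, 0], 0.55], [[0, 0, 8], [0, 0, 0], 0.55], [[0, 0, 5], [0, 0, 0], 0.7], [[0, 0, 0], [0, 0, 0], 1], [[0, 0, 0], [0, 0, 0], 1], [[0, 0, 0], [0, 0, 0], 1], [[0, 0, 0], [0, 0, 0], 1]]}}

```text
time: 24.9
position: [0.6477, 0.0515, 0.0967]
tool_rot: [2.777, 1.467, 0.001]
ft_force: [-0.2, 0.0, -0.7]
grip_width: 0.153
```

```bash
python3 r.py
```

```text
t 24.90 yaw 55.69 z 0.0967 Mz 0.008 tau7 -0.000 F [-0.2  0.  -0.7] w 0.153
```

{"fn": "arm_command", "kwargs": {"motion": [[[0, 0, 0], [0, 0, 0], 1], [[0, 0, 0.1], [0, 0, 3], 1], [[0, 0, 0.1], [0, 0, 3], 1], [[0, 0, 0.1], [0, 0, 3], 1], [[0, 0, 0.1], [0, 0, 3], 1]]}}

```text
time: 25.32
position: [0.648, 0.0513, 0.0964]
tool_rot: [2.916, 1.166, 0.002]
ft_force: [1.0, -0.8, -0.6]
grip_width: 0.133
```

```bash
python3 r.py
```

```text
t 25.32 yaw 43.58 z 0.0964 Mz 0.272 tau7 0.361 F [ 1.  -0.8 -0.6] w 0.133
```

{"fn": "arm_command", "kwargs": {"motion": [[[0, 0, 0.1], [0, 0, 3], 1], [[0, 0, 0.1], [0, 0, 3], 1], [[0, 0, 0.1], [0, 0, 3], 1], [[0, 0, 0.1], [0, 0, 3], 1], [[0, 0, 0.1], [0, 0, 3], 1]]}}

```text
time: 25.73
position: [0.6481, 0.0511, 0.096]
tool_rot: [3.043, 0.775, 0.003]
ft_force: [0.3, -0.9, 0.1]
grip_width: 0.134
```

```bash
python3 r.py
```

```text
t 25.73 yaw 28.59 z 0.0960 Mz 0.273 tau7 0.287 F [ 0.3 -0.9  0.1] w 0.134
```

{"fn": "arm_command", "kwargs": {"motion": [[[0, 0, 0.1], [0, 0, 3], 1], [[0, 0, 0.1], [0, 0, 3], 1], [[0, 0, 0.1], [0, 0, 3], 1]]}}

```text
time: 25.98
position: [0.6481, 0.051, 0.0957]
tool_rot: [3.095, 0.534, 0.003]
ft_force: [1.8, -0.9, -0.2]
grip_width: 0.132
```

```bash
python3 r.py
```

```text
t 25.98 yaw 19.59 z 0.0957 Mz 0.301 tau7 0.256 F [ 1.8 -0.9 -0.2] w 0.132
```

{"fn": "arm_command", "kwargs": {"motion": [[[0, 0, 0.1], [0, 0, 3], 1], [[0, 0, 0.1], [0, 0, 3], 1]]}}

```text
time: 26.15
position: [0.6482, 0.0509, 0.0955]
tool_rot: [3.118, 0.372, 0.003]
ft_force: [2.4, -0.9, 1.7]
grip_width: 0.133
```

```bash
python3 r.py
```

```text
t 26.15 yaw 13.59 z 0.0955 Mz 0.378 tau7 0.239 F [ 2.4 -0.9  1.7] w 0.133
```

{"fn": "arm_command", "kwargs": {"motion": [[[0, 0, 0.1], [0, 0, 3], 1], [[0, 0, 0.1], [0, 0, 3], 1]]}}

```text
time: 26.32
position: [0.6482, 0.0508, 0.0953]
tool_rot: [3.133, 0.208, 0.003]
ft_force: [1.5, -1.2, 0.9]
grip_width: 0.134
```

```bash
python3 r.py
```

```text
t 26.32 yaw 7.59 z 0.0953 Mz 0.399 tau7 0.218 F [ 1.5 -1.2  0.9] w 0.134
```

{"fn": "arm_command", "kwargs": {"motion": [[[0, 0, 0], [0, 0, 0], 1], [[0, 0, 0], [0, 0, 0], 1], [[0, 0, 0], [0, 0, 0], 1], [[0, 0, 0], [0, 0, 0], 0.55], [[0, 0, 0], [0, 0, 0], 0.55], [[0, 0, 0], [0, 0, 0], 0.55]]}}

```text
time: 26.82
position: [0.6466, 0.0521, 0.0942]
tool_rot: [-3.134, -0.212, 0.002]
ft_force: [-0.3, 0.2, -0.6]
grip_width: 0.277
```

{"fn": "arm_command", "kwargs": {"motion": [[[0, 0, -10], [0, 0, 0], 0.55], [[0, 0, -20], [0, 0, 0], 0.55], [[0, 0, -17], [0, 0, 0], 0.55]]}}

```text
time: 27.07
position: [0.6468, 0.0518, 0.1423]
tool_rot: [-3.134, -0.212, 0.002]
ft_force: [0.8, 0.3, 0.6]
grip_width: 0.433
```

```bash
python3 -c "
from h import *
rep([.5661,.0129,.0945],52.4)"
```

```text
t 27.07 p [646.8  51.8 142.3] yaw 7.73 tilt [-1.5  0.4] F [0.79 0.35 0.62] M [ 0.018 -0.044  0.013] w 0.433 q7 -1.7
tool shift mm [-85.1  27.8  47.9]
turn z deg -44.67
```

{"fn": "arm_command", "kwargs": {"motion": [[[-21.3, 7, 0], [0, 0, 0], 0.55], [[-21.3, 7, 0], [0, 0, 0], 0.55], [[-21.3, 7, 0], [0, 0, 0], 0.55], [[-21.2, 6.8, 0], [0, 0, 0], 0.55], [[0, 0, 0], [0, 0, -7.1], 0.55], [[0, 0, 0], [0, 0, -7.1], 0.55], [[0, 0, 0], [0, 0, -7.1], 0.55], [[0, 0, 4], [0, 0, -7.1], 0.55]]}}

```text
time: 27.73
position: [0.5672, 0.0128, 0.1392]
tool_rot: [2.983, 0.983, 0.003]
ft_force: [-0.1, -0.8, 0.0]
grip_width: 0.447
```

{"fn": "arm_command", "kwargs": {"motion": [[[0, 0, 4], [0, 0, -7.1], 0.55], [[0, 0, 4], [0, 0, -7.1], 0.55], [[0, 0, 4], [0, 0, -2.1], 0.55], [[0, 0, 0], [0, 0, 0], 0.55]]}}

```text
time: 28.07
position: [0.5661, 0.0127, 0.1254]
tool_rot: [-2.817, -1.388, 0.002]
ft_force: [0.3, -0.0, -0.3]
grip_width: 0.453
```

```bash
python3 -c "
from h import *
rep([.5661,.0129,.0945],52.4)"
```

```text
t 28.07 p [566.1  12.7 125.4] yaw 52.47 tilt [-1.4  0.2] F [ 0.27 -0.01 -0.27] M [-0.016 -0.033  0.043] w 0.453 q7 -0.86
tool shift mm [ 0.1 -0.1 30.9]
turn z deg 0.07
```

{"fn": "arm_command", "kwargs": {"motion": [[[0, 0, 8], [0, 0, 0], 0.55], [[0, 0, 8], [0, 0, 0], 0.55], [[0, 0, 8], [0, 0, 0], 0.55], [[0, 0, 6.5], [0, 0, 0], 0.7], [[0, 0, 0], [0, 0, 0], 1], [[0, 0, 0], [0, 0, 0], 1], [[0, 0, 0], [0, 0, 0], 1], [[0, 0, 0], [0, 0, 0], 1]]}}

```text
time: 28.73
position: [0.5671, 0.0125, 0.0955]
tool_rot: [2.819, 1.387, 0.001]
ft_force: [-0.4, -0.0, 0.7]
grip_width: 0.154
```

{"fn": "arm_command", "kwargs": {"motion": [[[0, 0, 0], [0, 0, 0], 1], [[0, 0, 0.1], [0, 0, 3], 1], [[0, 0, 0.1], [0, 0, 3], 1], [[0, 0, 0.1], [0, 0, 3], 1], [[0, 0, 0.1], [0, 0, 3], 1]]}}

```text
time: 29.15
position: [0.5668, 0.0127, 0.0952]
tool_rot: [2.949, 1.082, 0.0]
ft_force: [-1.2, 0.7, 1.1]
grip_width: 0.131
```

```bash
python3 r.py
```

```text
t 29.15 yaw 40.30 z 0.0952 Mz 0.243 tau7 0.412 F [-1.2  0.7  1.1] w 0.131
```

{"fn": "arm_command", "kwargs": {"motion": [[[0, 0, 0.1], [0, 0, 3], 1], [[0, 0, 0.1], [0, 0, 3], 1], [[0, 0, 0.1], [0, 0, 3], 1], [[0, 0, 0.1], [0, 0, 3], 1], [[0, 0, 0.1], [0, 0, 3], 1]]}}

```text
time: 29.57
position: [0.5669, 0.0125, 0.0948]
tool_rot: [3.065, 0.688, 0.001]
ft_force: [-0.5, -0.0, 1.3]
grip_width: 0.13
```

```bash
python3 r.py
```

```text
t 29.57 yaw 25.30 z 0.0948 Mz 0.262 tau7 0.350 F [-0.5 -0.   1.3] w 0.130
```

{"fn": "arm_command", "kwargs": {"motion": [[[0, 0, 0.1], [0, 0, 3], 1], [[0, 0, 0.1], [0, 0, 3], 1], [[0, 0, 0.1], [0, 0, 3], 1], [[0, 0, 0.1], [0, 0, 3], 1], [[0, 0, 0.1], [0, 0, 3], 1]]}}

```text
time: 29.98
position: [0.567, 0.0123, 0.0943]
tool_rot: [3.128, 0.282, 0.001]
ft_force: [-1.9, -0.7, 1.3]
grip_width: 0.137
```

```bash
python3 r.py
```

```text
t 29.98 yaw 10.31 z 0.0943 Mz 0.386 tau7 0.278 F [-1.9 -0.7  1.3] w 0.137
```

{"fn": "arm_command", "kwargs": {"motion": [[[0, 0, 0.1], [0, 0, 3], 1], [[0, 0, 0.1], [0, 0, 3], 1]]}}

```text
time: 30.15
position: [0.567, 0.0122, 0.0941]
tool_rot: [3.138, 0.118, 0.001]
ft_force: [-0.9, -0.7, 2.1]
grip_width: 0.135
```

```bash
python3 r.py
```

```text
t 30.15 yaw 4.31 z 0.0941 Mz 0.325 tau7 0.261 F [-0.9 -0.7  2.1] w 0.135
```

{"fn": "arm_command", "kwargs": {"motion": [[[0, 0, 0], [0, 0, 0], 1], [[0, 0, 0], [0, 0, 0], 1], [[0, 0, 0], [0, 0, 0], 1], [[0, 0, 0], [0, 0, 0], 0.55], [[0, 0, 0], [0, 0, 0], 0.55], [[0, 0, 0], [0, 0, 0], 0.55]]}}

```text
time: 30.65
position: [0.5666, 0.0127, 0.0933]
tool_rot: [-3.139, -0.121, 0.0]
ft_force: [0.6, 0.3, -0.5]
grip_width: 0.28
```

{"fn": "arm_command", "kwargs": {"motion": [[[0, 0, -10], [0, 0, 0], 0.55], [[0, 0, -20], [0, 0, 0], 0.55], [[0, 0, -18], [0, 0, 0], 0.55]]}}

```text
time: 30.9
position: [0.5663, 0.0127, 0.1422]
tool_rot: [-3.139, -0.121, 0.002]
ft_force: [0.3, 0.1, -0.4]
grip_width: 0.431
```

```bash
python3 -c "
from h import *
rep([.6091,.1331,.0945],59)"
```

```text
t 30.9 p [566.3  12.7 142.2] yaw 4.42 tilt [-1.1  0.4] F [ 0.3   0.13 -0.38] M [ 0.011 -0.078 -0.025] w 0.431 q7 -1.66
tool shift mm [  52.  -116.7   47.7]
turn z deg -54.58
```

{"fn": "arm_command", "kwargs": {"motion": [[[10.4, -23.3, 0], [0, 0, 0], 0.55], [[10.4, -23.3, 0], [0, 0, 0], 0.55], [[10.4, -23.3, 0], [0, 0, 0], 0.55], [[10.4, -23.3, 0], [0, 0, 0], 0.55], [[10.4, -23.5, 0], [0, 0, 0], 0.55], [[0, 0, 0], [0, 0, -7.1], 0.55], [[0, 0, 0], [0, 0, -7.1], 0.55], [[0, 0, 0], [0, 0, -7.1], 0.55]]}}

```text
time: 31.57
position: [0.6097, 0.1339, 0.142]
tool_rot: [-3.06, -0.71, -0.0]
ft_force: [0.8, -0.1, 0.2]
grip_width: 0.454
```

{"fn": "arm_command", "kwargs": {"motion": [[[0, 0, 4], [0, 0, -7.1], 0.55], [[0, 0, 4], [0, 0, -7.1], 0.55], [[0, 0, 4], [0, 0, -7.1], 0.55], [[0, 0, 4], [0, 0, -7.1], 0.55], [[0, 0, 0], [0, 0, -4.9], 0.55], [[0, 0, 0], [0, 0, 0], 0.55]]}}

```text
time: 32.07
position: [0.6096, 0.1328, 0.1257]
tool_rot: [-2.732, -1.549, 0.0]
ft_force: [-0.6, 0.5, -0.3]
grip_width: 0.449
```

```bash
python3 -c "
from h import *
rep([.6091,.1331,.0945],59)"
```

```text
t 32.07 p [609.6 132.8 125.7] yaw 59.11 tilt [-0.5  0.3] F [-0.56  0.53 -0.33] M [-0.001 -0.051 -0.026] w 0.449 q7 -1.0
tool shift mm [ 0.  -0.5 31.2]
turn z deg 0.11
```

{"fn": "arm_command", "kwargs": {"motion": [[[0, -0.5, 8], [0, 0, 0], 0.55], [[0, 0, 8], [0, 0, 0], 0.55], [[0, 0, 8], [0, 0, 0], 0.55], [[0, 0, 6.5], [0, 0, 0], 0.7], [[0, 0, 0], [0, 0, 0], 1], [[0, 0, 0], [0, 0, 0], 1], [[0, 0, 0], [0, 0, 0], 1], [[0, 0, 0], [0, 0, 0], 1]]}}

```text
time: 32.73
position: [0.6095, 0.1332, 0.0954]
tool_rot: [2.734, 1.547, 0.001]
ft_force: [0.2, -0.3, -0.3]
grip_width: 0.156
```

{"fn": "arm_command", "kwargs": {"motion": [[[0, 0, 0], [0, 0, 0], 1], [[0, 0, 0.1], [0, 0, 3], 1], [[0, 0, 0.1], [0, 0, 3], 1], [[0, 0, 0.1], [0, 0, 3], 1], [[0, 0, 0.1], [0, 0, 3], 1]]}}

```text
time: 33.15
position: [0.6098, 0.133, 0.0951]
tool_rot: [2.882, 1.249, 0.002]
ft_force: [0.9, 0.3, -0.1]
grip_width: 0.128
```

```bash
python3 r.py
```

```text
t 33.15 yaw 46.87 z 0.0951 Mz 0.216 tau7 0.395 F [ 0.9  0.3 -0.1] w 0.128
```

{"fn": "arm_command", "kwargs": {"motion": [[[0, 0, 0.1], [0, 0, 3], 1], [[0, 0, 0.1], [0, 0, 3], 1], [[0, 0, 0.1], [0, 0, 3], 1], [[0, 0, 0.1], [0, 0, 3], 1], [[0, 0, 0.1], [0, 0, 3], 1]]}}

```text
time: 33.57
position: [0.61, 0.1328, 0.0947]
tool_rot: [3.02, 0.863, 0.003]
ft_force: [1.4, -0.8, 0.2]
grip_width: 0.132
```

```bash
python3 r.py
```

```text
t 33.57 yaw 31.88 z 0.0947 Mz 0.304 tau7 0.320 F [ 1.4 -0.8  0.2] w 0.132
```

{"fn": "arm_command", "kwargs": {"motion": [[[0, 0, 0.1], [0, 0, 3], 1], [[0, 0, 0.1], [0, 0, 3], 1], [[0, 0, 0.1], [0, 0, 3], 1], [[0, 0, 0.1], [0, 0, 3], 1], [[0, 0, 0.1], [0, 0, 3], 1]]}}

```text
time: 33.98
position: [0.6101, 0.1324, 0.0942]
tool_rot: [3.106, 0.461, 0.003]
ft_force: [1.7, -1.6, 0.0]
grip_width: 0.13
```

```bash
python3 r.py
```

```text
t 33.98 yaw 16.88 z 0.0942 Mz 0.355 tau7 0.282 F [ 1.7 -1.6  0. ] w 0.130
```

{"fn": "arm_command", "kwargs": {"motion": [[[0, 0, 0.1], [0, 0, 3], 1], [[0, 0, 0.1], [0, 0, 3], 1]]}}

```text
time: 34.15
position: [0.6102, 0.1323, 0.0941]
tool_rot: [3.126, 0.298, 0.003]
ft_force: [0.8, -0.8, 0.1]
grip_width: 0.133
```

```bash
python3 r.py
```

```text
t 34.15 yaw 10.88 z 0.0941 Mz 0.349 tau7 0.235 F [ 0.8 -0.8  0.1] w 0.133
```

{"fn": "arm_command", "kwargs": {"motion": [[[0, 0, 0], [0, 0, 0], 1], [[0, 0, 0], [0, 0, 0], 1], [[0, 0, 0], [0, 0, 0], 1], [[0, 0, 0], [0, 0, 0], 0.55], [[0, 0, 0], [0, 0, 0], 0.55], [[0, 0, 0], [0, 0, 0], 0.55]]}}

```text
time: 34.65
position: [0.6084, 0.1339, 0.0931]
tool_rot: [-3.126, -0.302, 0.002]
ft_force: [-0.2, -0.2, 0.9]
grip_width: 0.282
```

{"fn": "arm_command", "kwargs": {"motion": [[[0, 0, -10], [0, 0, 0], 0.55], [[0, 0, -20], [0, 0, 0], 0.55], [[0, 0, -18], [0, 0, 0], 0.55]]}}

```text
time: 34.9
position: [0.6084, 0.1335, 0.142]
tool_rot: [-3.127, -0.302, 0.003]
ft_force: [0.5, -0.4, 0.3]
grip_width: 0.433
```

```bash
python3 -c "
from h import *
rep([.5279,.0942,.0935],23)"
```

```text
t 34.9 p [608.4 133.5 142. ] yaw 11.04 tilt [-1.9  0.3] F [ 0.49 -0.36  0.28] M [-0.051 -0.037 -0.021] w 0.433 q7 -1.78
tool shift mm [-86.5  23.2  48.6]
turn z deg -11.96
```

{"fn": "arm_command", "kwargs": {"motion": [[[-21.6, 5.8, 0], [0, 0, 0], 0.55], [[-21.6, 5.8, 0], [0, 0, 0], 0.55], [[-21.6, 5.8, 0], [0, 0, 0], 0.55], [[-21.7, 5.8, 0], [0, 0, 0], 0.55], [[0, 0, 8], [0, 0, -6], 0.55], [[0, 0, 8], [0, 0, -6], 0.55], [[0, 0, 0], [0, 0, 0], 0.55]]}}

```text
time: 35.48
position: [0.5274, 0.0938, 0.1249]
tool_rot: [3.078, 0.631, -0.003]
ft_force: [-1.0, 0.8, -0.5]
grip_width: 0.453
```

```bash
python3 -c "
from h import *
rep([.5279,.0942,.0935],23)"
```

```text
t 35.48 p [527.4  93.8 124.9] yaw 23.17 tilt [-1.8 -0.4] F [-1.01  0.78 -0.51] M [ 0.005  0.008 -0.029] w 0.453 q7 -1.49
tool shift mm [ 0.6 -0.2 31.4]
turn z deg 0.17
```

{"fn": "arm_command", "kwargs": {"motion": [[[0.6, 0, 8], [0, 0, 0], 0.55], [[0, 0, 8], [0, 0, 0], 0.55], [[0, 0, 8], [0, 0, 0], 0.55], [[0, 0, 6.5], [0, 0, 0], 0.7], [[0, 0, 0], [0, 0, 0], 1], [[0, 0, 0], [0, 0, 0], 1], [[0, 0, 0], [0, 0, 0], 1], [[0, 0, 0], [0, 0, 0], 1]]}}

```text
time: 36.15
position: [0.5296, 0.0942, 0.0953]
tool_rot: [3.078, 0.626, 0.001]
ft_force: [-0.7, 0.3, 0.1]
grip_width: 0.157
```

{"fn": "arm_command", "kwargs": {"motion": [[[0, 0, 0], [0, 0, 0], 1], [[0, 0, 0.1], [0, 0, 3], 1], [[0, 0, 0.1], [0, 0, 3], 1]]}}

```text
time: 36.4
position: [0.5296, 0.0942, 0.0952]
tool_rot: [3.107, 0.462, 0.002]
ft_force: [-0.1, -0.3, 0.1]
grip_width: 0.136
```

```bash
python3 r.py
```

```text
t 36.40 yaw 16.92 z 0.0952 Mz 0.331 tau7 0.308 F [-0.1 -0.3  0.1] w 0.136
```

{"fn": "arm_command", "kwargs": {"motion": [[[0, 0, 0.1], [0, 0, 3], 1]]}}

```text
time: 36.48
position: [0.5297, 0.094, 0.0951]
tool_rot: [3.118, 0.38, 0.002]
ft_force: [0.5, -0.8, 0.7]
grip_width: 0.134
```

```bash
python3 r.py
```

```text
t 36.48 yaw 13.91 z 0.0951 Mz 0.411 tau7 0.244 F [ 0.5 -0.8  0.7] w 0.134
```

{"fn": "arm_command", "kwargs": {"motion": [[[0, 0, 0], [0, 0, 0], 1], [[0, 0, 0], [0, 0, 0], 1], [[0, 0, 0], [0, 0, 0], 1], [[0, 0, 0], [0, 0, 0], 0.55], [[0, 0, 0], [0, 0, 0], 0.55], [[0, 0, 0], [0, 0, 0], 0.55], [[0, 0, 0], [0, 0, 0], 0.55]]}}

```text
time: 37.07
position: [0.5291, 0.094, 0.0944]
tool_rot: [3.118, 0.383, -0.001]
ft_force: [-0.5, -0.3, -0.1]
grip_width: 0.349
```

{"fn": "arm_command", "kwargs": {"motion": [[[0, 0, -10], [0, 0, 0], 0.55], [[0, 0, -20], [0, 0, 0], 0.55], [[0, 0, -30], [0, 0, 0], 0.55], [[0, 30, -20], [0, 0, 0], 0.55], [[0, 36, 0], [0, 0, 0], 0.55], [[0, 36, 0], [0, 0, 0], 0.55], [[0, 36, 0], [0, 0, 0], 0.55], [[0, 0, 0], [0, 0, 0], 0.55]]}}

```text
time: 37.73
position: [0.5637, -0.0499, 0.1753]
tool_rot: [3.115, 0.364, 0.001]
ft_force: [-1.1, -1.2, -1.2]
grip_width: 0.455
```

```bash
python3 look.py 3; python3 - <<'E'
from h import *
n='top'
im,d=optics.get_image(n); vv,uu=np.mgrid[0:384,0:512]; P=px2w(n,uu,vv,d); g=im.max(2)
a=np.radians(115.3);L=(P[...,:2]-[.587,.073])@np.array([[np.cos(a),-np.sin(a)],[np.sin(a),np.cos(a)]])
m=(np.abs(L).max(-1)<.06)&(g>150)&(P[...,2]<.072)&(P[...,2]>.055)
A=np.c_[P[m][:,:2]-[.587,.073],np.ones(m.sum())]; c,*_=np.linalg.lstsq(A,P[m][:,2],rcond=None); print('cover tilt/z',c,m.sum())
z=np.load('top0.npz')
cv2.imwrite('pics/diff.png',im); print('changed px',[ (np.abs(im[y0:y1,x0:x1].astype(int)-z['im'][y0:y1,x0:x1]).max(2)>40).sum() for (x0,x1,y0,y1) in [(90,145,120,170),(90,140,190,240),(365,402,118,162),(375,410,180,240)]])
E
```

```text
t 37.73 p [563.7 -49.9 175.3] yaw 13.35 tilt [ 1.3 -5.1] F [-1.14 -1.19 -1.23] M [-0.138  0.022 -0.05 ] w 0.455 q7 -1.37
top a 85 [0.5273 0.0941] ztop 0.1039 yaw 13.3 [0.0036 0.0133]
top b few 0
top c 84 [0.6458 0.0519] ztop 0.1041 yaw 8.0 [0.0034 0.0137]
top d 84 [0.6084 0.1322] ztop 0.105 yaw 11.2 [0.0035 0.0131]
scene a 81 [0.5355 0.0941] ztop 0.1014 yaw 16.1 [0.0035 0.0138]
scene b 84 [0.5739 0.0133] ztop 0.1023 yaw 4.5 [0.0035 0.0139]
scene c 92 [0.6548 0.0518] ztop 0.1018 yaw 9.3 [0.0034 0.0138]
scene d 100 [0.6159 0.1321] ztop 0.102 yaw 12.0 [0.0036 0.0144]
cover tilt/z [0.0037856  0.00388728 0.06410989] 1062
changed px [np.int64(0), np.int64(0), np.int64(0), np.int64(0)]
```

View pics/diff.png

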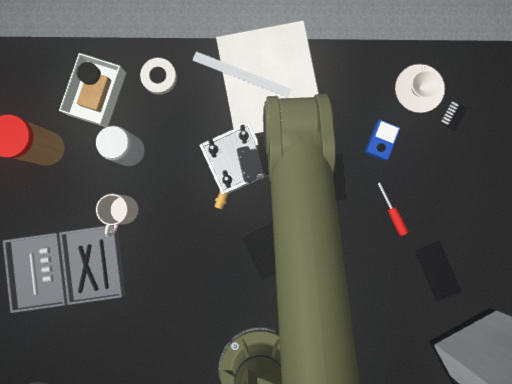

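The picture shows the gripper clear of the knobs, above knob b at (258,165). Knobs a, c and d are at the angles I left them, and the bystanders haven't changed. Handing in.

```bash
python3 -c "
from h import *
rep(); print(ctrl.close_job())"
```

```text
t 37.88 p [562.7 -39.6 175.1] yaw 13.95 tilt [0.1 0.8] F [0.3  0.14 0.63] M [0.039 0.01  0.045] w 0.449 q7 -1.38
the job is handed in; nothing more can be done
None
```

I tightened all four knobs in star order, spout knob first (a, c, b, d), in two passes, and handed the job in at about 38 s. The hand-in reports no verdict, and the forces below are worked out from the turning moment, since the clamping force can't be read directly.

- **First pass:** each knob was turned about 19–20° past the point where it bit, to about 8 N.
- **Second pass:** each knob was turned about 48° further, to about 21–24 N.
- **Spout knob re-check:** after the second pass I went back to knob a and turned it 9° more. It read about 23 N, so its neighbours had eased it only by a few newtons.

**Last checks**
- The knob angles in the pictures match where I left them; knob b was visible only in the scene camera.
- The cover tilt measures about 0.005 rad, which is under the 0.02 limit.
- The tin, mug, meter and screwdriver show no change in the top camera.
- The gripper is open and well clear of everything.

**Disagreements**
- The wrist moment was noisy, about ±0.03 N m. I relied on the steadier joint-7 torque instead; the two agreed to within about 4 N on the second pass.
- Force rose more slowly per turn on the second pass than the task text says.
- I did not re-measure knobs b, c and d after the last turns.

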